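# Dry-stack slant-cut brick offcuts into a level pier

### The job

Build up the brown slant-topped brick of the pier with the three slant-cut offcuts, straight up and in this order: red, buff, green. Turn each one thick end over thin end and lower it, never drop it, until it sits flat without rocking (the buff one clear of the mortar lump on the red one), so that the red piece's top, and at last the green one's, come out level. Leave the other things on the bench where they are.

Things in the scene. Friction and masses are not known exactly. Their poses are not given: they have to be found in the camera images.
- red_mid (a point): brick-red slant-cut offcut, 100 long x 56 wide mm, 0.3 kg. Flat underside; its top slants 15 degrees lengthwise: 49 mm thick at its -x end, 36 in the middle, 23 at its +x end. The point: its middle, 18 mm above the underside. Axes: x along its length, y across its width (parallel faces to grip), z from the flat underside up through it.
- buff_mid (a point): buff yellow slant-cut offcut, 76 long x 54 wide mm, 0.2 kg. Flat underside; its top slants 15 degrees lengthwise: 44 mm thick at its +x end, 34 in the middle, 24 at its -x end. The point: its middle, 17 mm above the underside. Axes: x along its length, y across its width (parallel faces to grip), z from the flat underside up through it.
- green_mid (a point): dark green slant-cut offcut, 84 long x 55 wide mm, 0.24 kg. Flat underside; its top slants 15 degrees lengthwise: 45 mm thick at its -x end, 34 in the middle, 23 at its +x end. The point: its middle, 17 mm above the underside. Axes: x along its length, y across its width (parallel faces to grip), z from the flat underside up through it.
- red_top (a point): middle of the red offcut's slanted top, 36 mm above its underside; z points out of the slanted top, x down it towards the thin end. A pale lump of hard mortar, 9 mm high and 34 wide, covers the last 12 mm of this top at the thin end (offcut x from +38 to +50 mm); nothing can sit flat over it
- green_top (a point): middle of the green offcut's slanted top, 34 mm above its underside; z points out of the slanted top
- red: the red offcut itself; origin in the middle of its underside, axes as for its middle
- buff: the buff offcut itself; origin in the middle of its underside, axes as for its middle
- green: the green offcut itself; origin in the middle of its underside, axes as for its middle
- pier_mid (a point): the pier: a fixed brown brick, 110 long (x) x 62 wide (y) mm. The point: middle of its slanted top, 52 mm above the table. The point's z is vertical; the top rises 15 degrees towards +x (37 mm above the table at the low -x end, 67 at the high +x end)
- pier: board of the pier: fixed plywood 195 x 90 x 12 mm (x from -65 to +130), origin on the table right under the middle of the brick, axes as above. A fixed wooden gauge rod, 22 x 22 mm, its top 187 mm above the table, stands on it at x +108, y +32 mm
- cradle_r: fixed wooden cradle of the red offcut, foot 110 x 70 mm, origin under its centre. Its 44 mm wide board (fingers pass either side) slopes 30 degrees, rising to the cradle's +x: surface 22 mm high at the low end, 50 in the middle, 77 at the top; a 14 mm lip at the low end. The offcut starts lying on its underside on the slope, its x uphill
- cradle_b: fixed wooden cradle of the buff offcut, foot 110 x 70 mm, origin under its centre. Its 44 mm wide board (fingers pass either side) slopes 30 degrees, rising to the cradle's +x: surface 22 mm high at the low end, 50 in the middle, 77 at the top; a 14 mm lip at the low end. The offcut starts lying on its underside on the slope, its x uphill
- cradle_g: fixed wooden cradle of the green offcut, foot 110 x 70 mm, origin under its centre. Its 44 mm wide board (fingers pass either side) slopes 30 degrees, rising to the cradle's +x: surface 22 mm high at the low end, 50 in the middle, 77 at the top; a 14 mm lip at the low end. The offcut starts lying on its underside on the slope, its x uphill
- tape_measure: bystander, loose, to be left where it is: grey tape-measure case, 52 x 36 x 46 mm high; origin under its centre
- line_block: bystander, loose, to be left where it is: small wooden line block with an orange reel, 60 x 32 x 42 mm high; origin under its centre
- half_bat: bystander, loose, to be left where it is: brown half-brick offcut, 75 x 46 x 45 mm high, not part of the job; origin under its centre
- spirit_level: bystander, loose, to be left where it is: short aluminium spirit level, 240 mm long (its x), 24 wide, 47 high; origin under its centre
- trowel: bystander, loose, to be left where it is: brick trowel lying flat: steel blade about 140 x 90 mm and a wooden handle towards its -x, 250 mm long, 34 mm high; origin under the blade
- dust_brush: bystander, loose, to be left where it is: hand brush lying along its x, 200 long, 42 wide, 20 mm high; origin under it
- wood_float: bystander, loose, to be left where it is: wooden plasterer's float, 160 x 85 mm plate with a bar handle, 56 mm high; origin under its centre
There are look-alikes about, which are no part of the job. Leave any purple look-alike of the pier alone.

How it is judged (in metres and radians):
On the way, in this order (a step that is already met when the one before it is completed fails the run):
1. the red offcut is lowered into its place on the brick of the pier while the fingers still hold it (horizontal distance between red_mid and pier_mid below 0.022 m and z of red_mid in the frame of pier_mid between 0.006 and 0.034 m and contact force between the fingers and red above 1 N), for 0.1 s.
2. let go, the red offcut rests there, its slanted top level (horizontal distance between red_mid and pier_mid below 0.022 m and z of red_mid in the frame of pier_mid between 0.009 and 0.031 m and angle between red_top's own z axis and vertical below 0.09 rad and linear speed of red below 0.02 m/s and contact force between the fingers and red below 0.3 N), for 0.25 s.
3. the buff offcut is lowered into its place on the red piece while the fingers still hold it (horizontal distance between buff_mid and pier_mid below 0.022 m and z of buff_mid in the frame of pier_mid between 0.039 and 0.069 m and contact force between the fingers and buff above 1 N), for 0.1 s.
4. let go, the buff offcut rests there, its underside level (horizontal distance between each of red_mid, buff_mid and pier_mid below 0.022 m and z of red_mid in the frame of pier_mid between 0.009 and 0.031 m and angle between each of red_top, buff_mid's own z axis and vertical below 0.09 rad and linear speed of each of red, buff below 0.02 m/s and z of buff_mid in the frame of pier_mid between 0.042 and 0.066 m and contact force between the fingers and buff below 0.3 N), for 0.25 s.
5. the green offcut is lowered into its place on the buff piece while the fingers still hold it (horizontal distance between green_mid and pier_mid below 0.022 m and z of green_mid in the frame of pier_mid between 0.074 and 0.106 m and contact force between the fingers and green above 1 N), for 0.1 s.
6. let go, the green offcut rests there, its slanted top level (horizontal distance between each of red_mid, buff_mid, green_mid and pier_mid below 0.022 m and z of red_mid in the frame of pier_mid between 0.009 and 0.031 m and angle between each of red_top, buff_mid, green_top's own z axis and vertical below 0.09 rad and linear speed of each of red, buff, green below 0.02 m/s and z of buff_mid in the frame of pier_mid between 0.042 and 0.066 m and z of green_mid in the frame of pier_mid between 0.077 and 0.103 m and contact force between the fingers and green below 0.3 N), for 0.25 s.
At the end, for the whole second after the job is handed in: Red, buff and green offcuts rest still on the pier, stacked in that order from below, each middle within 22 mm horizontally of the middle of the pier's top and within about 10 mm of its due height; red top, buff underside and green top level within 5 degrees (horizontal distance between each of red_mid, buff_mid, green_mid and pier_mid below 0.022 m and z of red_mid in the frame of pier_mid between 0.009 and 0.031 m and angle between each of red_top, buff_mid, green_top's own z axis and vertical below 0.09 rad and linear speed of each of red, buff, green below 0.02 m/s and z of buff_mid in the frame of pier_mid between 0.042 and 0.066 m and z of green_mid in the frame of pier_mid between 0.077 and 0.103 m); the robot touches nothing.
It fails at once if a bystander (tape measure, line block, half brick, spirit level, brush, trowel or float) is shifted more than 30 mm (distance of any of tape_measure, line_block, half_bat, spirit_level, trowel, dust_brush, wood_float from where it was at the start of the episode above 0.03 m).
It also fails if it takes over 72 s, if anything falls off the work surface, if the arm or the gripper's body presses on something with over 40 N, if the wrist force passes 120 N, or if a joint passes its speed limit or range.

### The arm

A 7-joint arm with a two-finger parallel gripper is mounted at the origin on the work surface. World frame = base frame: x ahead of the robot, y to its left, z up, the work surface at z = 0. Lengths are in mm, angles in rad, forces in N, time in s.
With the tool pointing down it reaches from about 400 to 875 mm from the base axis. Payload 4.4 kg.
Tool frame: the origin (TCP) lies between the finger pads; the fingertips stand ctrl.finger_overhang ahead of it and the grasp point (between the pads) lies 11 mm behind it (ctrl.finger_overhang is the distance from the TCP to the fingertips, in mm); z points along the fingers, y is the direction in which the jaws open and shut (so a half turn about z gives the same grasp; the last joint's range is limited). The gripper opens to 85 mm and grips with 20 to 120 N. Pads are 22 mm wide; open, the fingers measure 114 mm over their backs; the gripper's body (76 mm by 85 mm) begins 54 mm behind the grasp point. The pads swing forward as they close: fully open they stand 13 mm farther back than shut.
Start: joints at [-0.066, 0.628, 0.038, 1.517, -0.027, 0.996, -0.02], TCP at [650.014, 0.027, 239.313] pointing down, gripper open.
Joint ranges: [-3.06, 3.06], [-0.37, 2.12], [-1.25, 1.32], [0.18, 2.47], [-1.1, 4.24], [0.23, 1.98], [-2.94, 2.94]. Speed limits (rad/s): [2.57, 2.57, 3.14, 3.14, 3.14, 3.14, 3.14].

### API

Orientations are given as [roll, pitch, yaw] about the fixed x, y, z axes, in that order (R = Rz(yaw) Ry(pitch) Rx(roll)).
In Python, from cell import ctrl gives the robot as it stands. The module is installed in compiled form; this text tells all that it offers.
- The arm moves only by the tool step_arm, never from a script. Its argument "deltas" is a list that holds one entry, the list of rows, each a list of 7 numbers: the opening, from 0 (shut) to 1 (fully open), then the shift along the world's x, y, z in mm, then the turn, a rotation vector about the world's x, y, z in rad. In form: [[[grip, tx, ty, tz, rx, ry, rz], ...]]. A call has 1 to 10 rows; each row shifts and turns the commanded pose from where the row before left it; what a row does not reach is not made up. A row lasts 1/12 s, in which the tool goes at most 41.7 mm and 7.16 degrees, less where a joint would pass 70% of its speed; a pose out of reach is approached as far as the arm can. A call is refused whole if a number of a shift passes 41.7 or a number of a turn 0.125, either way. A call with a gripper value outside its range is refused whole. The fingers move at their own pace and stop on an object; the grip force is fixed at half the most. Time passes only in rows, so rows that do not move let the fingers close. It gives the time, the measured TCP pose, the force and the opening at its end, in the units of the state.
- ctrl.read_state(): the state, without advancing time (a new reading comes with each control period).
- ctrl.get_image(name): name is "scene" or "side" or "wrist"; returns (picture, depth): 400x640x3 uint8, red, green, blue; 400x640 float32, mm along the optical axis (not along the pixel's ray), 0 where there is no reading.
- ctrl.camera_info(name): a dict with "intrinsics" (3x3 intrinsics, pixels), "rvec" (rotation vector, rad) and "tvec" (3), from world to camera coordinates, as OpenCV has them. Camera axes: x right, y down, z forward; pixel columns grow to the right and rows downward; lengths in mm; the calibration is good to about 2 mm. The wrist camera is an equidistant fisheye: a pixel r from the principal point sees the ray r / f radians off the axis. A picture is of the moment at which its call begins: read the wrist's pose just before it. camera_info takes no time and is no camera call; for the wrist camera it gives the pose at the moment of the call.
- ctrl.finish_job(): hands the job in, once; it reports no verdict.
The state is a dict: "clock": time; "qpos": joint angles; "qd": joint speeds; "tau": joint torques, N m; "eef_pos": TCP position; "tool_rot": TCP orientation; "force": force on the tool from outside, world axes, zero at the start; "torque": the same for the moment, N m; "width": finger opening in mm.
Only numpy, scipy, OpenCV 4.12 (cv2) and the standard library are available. Lean on these libraries where they do the work, as an engineer would, in place of code of your own. Each camera call takes 0.05 s, during which the arm holds its last target.

## Working session

There is one attempt and no reset: what is moved stays moved. The work goes in short steps, Python scripts to look and compute and a tool call to move; the robot and the scene stay as the last step left them, time stands still between calls to the robot, and variables do not carry over. Pictures are saved under pics/ and viewed, and the job is handed in when it is done.

Besides the shell and the picture viewer there is one more tool, called after "Call:" by a JSON object that holds its "name" and its "arguments", one argument or row to a line. step_arm: Moves the arm, as the interface text tells. Its arguments: {"type":"object","properties":{"deltas":{"type":"array"}},"required":["deltas"]}

```bash
mkdir -p pics; cat > h.py <<'E'
import numpy as np,cv2
from cell import ctrl
def snap(n,name):
    im,d=ctrl.get_image(n); ci=ctrl.camera_info(n)
    cv2.imwrite(f'pics/{name}.png',im[:,:,::-1]); np.savez(f'pics/{name}.npz',im=im,d=d,K=ci['intrinsics'],r=ci['rvec'],t=ci['tvec'])
def load(name): return np.load(f'pics/{name}.npz')
def cloud(z):
    K=z['K'];R=cv2.Rodrigues(z['r'].astype(float))[0];d=z['d'];t=z['t'].reshape(3)
    v,u=np.mgrid[:d.shape[0],:d.shape[1]]
    P=np.stack([(u-K[0,2])/K[0,0]*d,(v-K[1,2])/K[1,1]*d,d],-1)
    return (P-t)@R
E
python3 - <<'E'
from h import *
print(ctrl.read_state(),ctrl.finger_overhang)
for n in('scene','side','wrist'):
    snap(n,n+'0'); z=load(n+'0'); print(n,z['K'],z['r'].ravel(),z['t'].ravel())
E
```

```text
{'clock': 0.0, 'qpos': array([-0.06578589,  0.62938714,  0.03845731,  1.51838008, -0.02697649,
        0.99629653, -0.01999714]), 'qd': array([-1.93834320e-03,  1.19604869e-03, -5.25714732e-04,  1.47675367e-04,
        1.44197439e-03, -7.16308726e-04,  6.08183400e-05]), 'tau': array([-1.11932164e-03, -5.63405585e+01,  1.22606792e+00, -1.93450052e+01,
        1.09587883e-02,  1.05136272e-02, -8.84369996e-06]), 'eef_pos': array([6.49380148e+02, 3.70382123e-03, 2.38358930e+02]), 'tool_rot': array([-3.13964081e+00,  5.69525044e-05,  1.57078523e+00]), 'force': array([ 0.32230486,  0.08905819, -1.29781074]), 'torque': array([ 0.03737752, -0.05512181,  0.0177164 ]), 'width': 85.51676965416605} 8.0
scene [[498.30427682   0.         322.47732039]
 [  0.         498.30427682 203.83311846]
 [  0.           0.           1.        ]] [ 1.58249468  1.89800076 -0.84494421] [  71.64873237 -265.94529468 1838.34060969]
side [[408.39309599   0.         328.7592928 ]
 [  0.         408.39309599 192.69608521]
 [  0.           0.           1.        ]] [ 0.60397706 -2.69603334  1.06426056] [ 430.80209119  220.46963322 1034.32108177]
wrist [[309.70691629   0.         326.08545988]
 [  0.         309.70691629 195.93814811]
 [  0.           0.           1.        ]] [-2.88018736e+00 -1.26738792e-04 -8.62099745e-05] [-651.51080216  -32.8619486   377.82847145]
```

View pics/scene0.png

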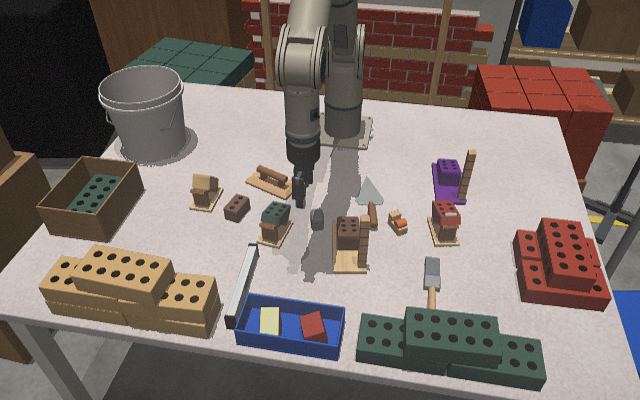

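View pics/side0.png

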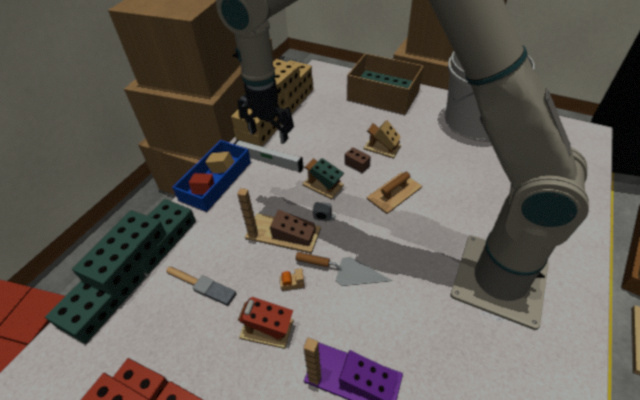

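View pics/wrist0.png

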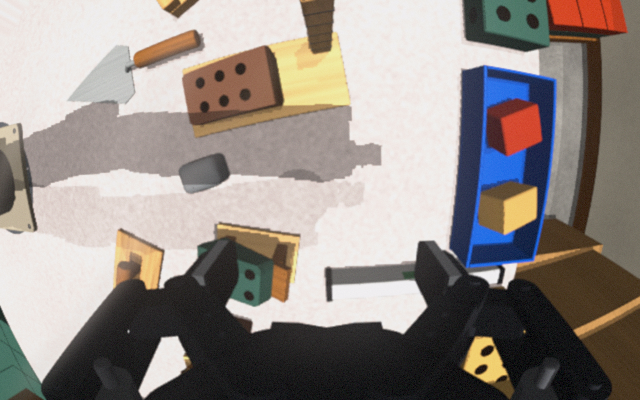

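The scene view shows the pier at about (347,245), red in its cradle at (445,220), green at (275,220), buff at (205,190) and a purple look-alike at (450,175). I'll get rough positions from depth.

```bash
python3 - <<'E'
from h import *
z=load('scene0');C=cloud(z);im=z['im']
for n,(u,v) in dict(pier=(347,232),rod=(364,222),red=(446,210),green=(276,210),buff=(204,184),bat=(236,205),line=(398,222),tape=(317,217),level=(241,290),trowel=(370,190),brush=(432,270),float_=(270,180)).items():
    print(n,C[v,u].round(),im[v,u])
z=load('side0');C=cloud(z)
for n,(u,v) in dict(pier=(292,226),rod=(245,195),red=(268,316),green=(325,172),buff=(385,135)).items(): print(n,C[v,u].round())
for n,s in dict(a=(slice(150,270),slice(180,300)),b=(slice(150,270),slice(330,470))).items():
    cv2.imwrite(f'pics/c{n}.png',cv2.resize(load('scene0')['im'][s][:,:,::-1],None,fx=5,fy=4.8))
E
```

```text
pier [576. 100.  64.] [117  92  81]
rod [655. 149. 186.] [105  88  73]
red [465. 362.  89.] [156  82  71]
green [ 545. -106.   83.] [83 98 92]
buff [ 471. -346.   81.] [168 141 104]
bat [ 512. -238.   51.] [131 103  90]
line [488. 235.  42.] [212 126  78]
tape [518.   5.  50.] [92 91 91]
level [ 807. -131.   47.] [220 219 219]
trowel [1534.  204. 1030.] [161 163 159]
brush [634. 336.  22.] [129 130 133]
float_ [ 334. -185.   11.] [109  90  76]
pier [536. 104.  54.]
rod [628. 154. 183.]
red [448. 364.  82.]
green [535. -97.  79.]
buff [ 435. -333.   79.]
```

View pics/ca.png

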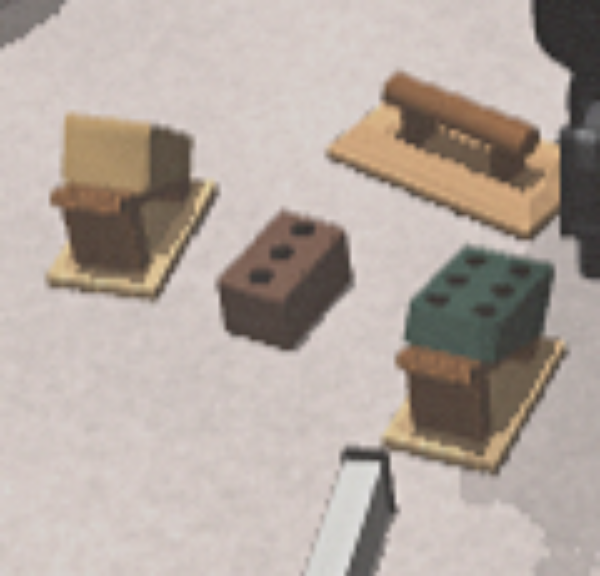

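View pics/cb.png

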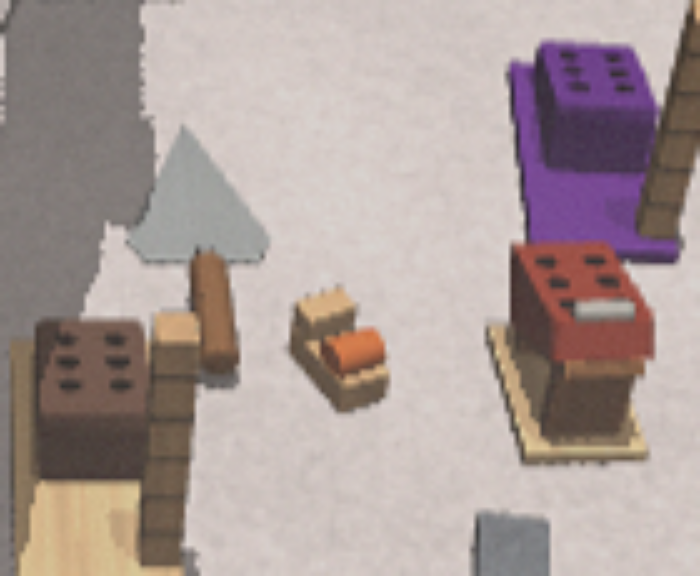

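The crops show red with its pale lump on the uphill end facing the viewer. Green is also thin end uphill, and buff is thick end uphill. Next I'll measure with the wrist fisheye cloud and an orthophoto.

```bash
cat >> h.py <<'E'
def wcloud(z):
    K=z['K'];R=cv2.Rodrigues(z['r'].astype(float))[0];d=z['d'];t=z['t'].reshape(3)
    v,u=np.mgrid[:400,:640]
    x=(u-K[0,2])/K[0,0];y=(v-K[1,2])/K[1,1];r=np.hypot(x,y)+1e-9
    s=np.tan(np.minimum(r,1.45))/r
    return (np.stack([x*s*d,y*s*d,d],-1)-t)@R
def ortho(C,im,x0,x1,y0,y1,s,name,zmin=-20,zmax=250):
    # up=+x, left=+y ; s px per mm
    W=int((y1-y0)*s);H=int((x1-x0)*s)
    m=(C[...,0]>x0)&(C[...,0]<x1)&(C[...,1]>y0)&(C[...,1]<y1)&(C[...,2]>zmin)&(C[...,2]<zmax)
    P=C[m];c=im[m];o=np.argsort(P[:,2]);P=P[o];c=c[o]
    O=np.zeros((H,W,3),np.uint8)
    q=max(1,int(round(s*0.8)))
    r=((x1-P[:,0])*s).astype(int);k=((y1-P[:,1])*s).astype(int)
    for dr in range(-q,q+1):
        for dk in range(-q,q+1):
            O[np.clip(r+dr,0,H-1),np.clip(k+dk,0,W-1)]=c
    cv2.imwrite(f'pics/{name}.png',O[:,:,::-1])
E
python3 - <<'E'
from h import *
z=load('wrist0');C=wcloud(z);R=cv2.Rodrigues(z['r'])[0];print('cam',-R.T@z['t'].ravel(), 'axis',R[2])
for n,(u,v) in dict(floor=(420,120),floor2=(300,200),pier=(230,85),plo=(190,95),phi=(272,75),board=(310,90),rod=(318,8),boardcorner=(348,103)).items(): print(n,C[v,u].round(1),z['im'][v,u])
ortho(C,z['im'],420,800,-180,220,2,'o0')
E
```

```text
cam [651.48685636  65.9612158  373.51650678] axis [ 7.02195173e-05 -2.58438349e-01 -9.66027751e-01]
floor [7.669e+02 6.280e+01 7.000e-01] [242 234 231]
floor2 [ 6.188e+02 -3.920e+01  3.000e-01] [226 212 209]
pier [551.2 100.6  55. ] [147 102  81]
plo [497.2  95.   39.3] [148 104  86]
phi [597.3 107.8  60.7] [84 66 55]
board [633.   95.2  12.7] [241 218 142]
rod [646.2 139.1 170.3] [99 77 60]
boardcorner [676.6  80.   14.3] [241 230 159]
```

View pics/o0.png

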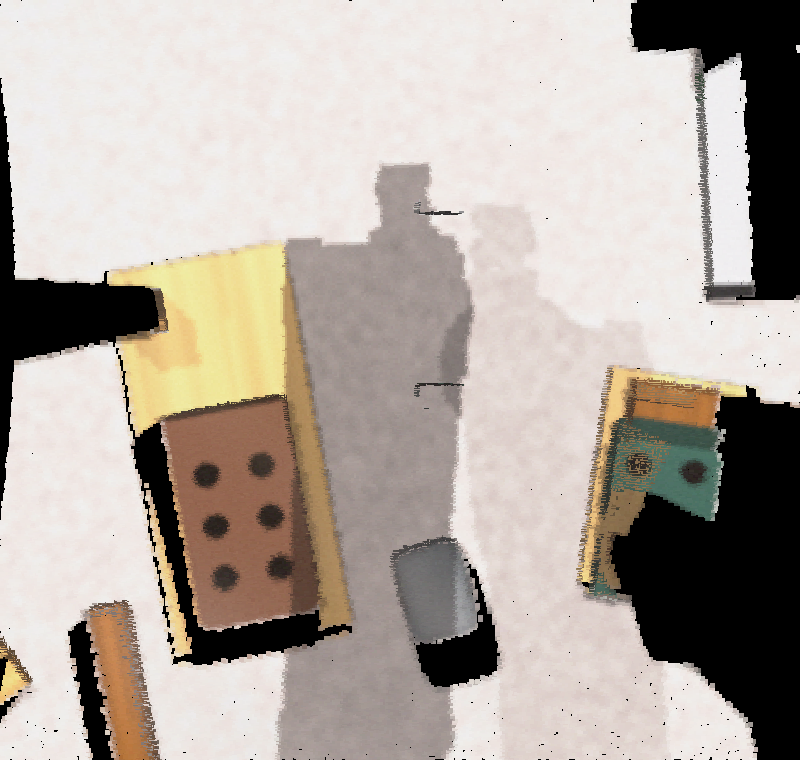

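Call:
{"name": "step_arm", "arguments": {
  "deltas": [
    [[1,-7,24,4,0,0,0.12],[1,-7,26,4,0,0,0.12],[1,-7,26,4,0,0,0.12],[1,-7,26,4,0,0,0.12],[1,-7,26,4,0,0,0.12],[1,-7,26,0,0,0,0.12],[1,-7,26,0,0,0,0.12],[1,-7,26,0,0,0,0.12],[1,-7,26,0,0,0,0.12],[1,-7,26,0,0,0,0.12]]
  ]
}}

```text
clock: 0.98
eef_pos: [579.4, 259.0, 259.1]
tool_rot: [-3.141, -0.0, 2.777]
force: [0.3, -0.5, -0.1]
width: 85.3
```

Call:
{"name": "step_arm", "arguments": {
  "deltas": [
    [[1,-7,26,0,0,0,0.12],[1,-7,26,0,0,0,0.12],[1,-7,26,0,0,0,0.12],[1,-7,26,0,0,0,0.12],[1,-7,0,0,0,0,0],[1,0,0,0,0,0,0],[1,0,0,0,0,0,0]]
  ]
}}

```text
clock: 1.57
eef_pos: [545.1, 361.1, 258.9]
tool_rot: [-3.14, -0.0, -3.033]
force: [1.6, -0.3, 0.3]
width: 85.5
```

```bash
python3 - <<'E'
from h import *
print(ctrl.read_state()); snap('wrist','w1')
z=load('w1');C=wcloud(z)
ortho(C,z['im'],340,580,240,460,3,'o1')
E
```

```text
{'clock': 1.5667, 'qpos': array([-0.39075225,  0.64354279, -0.41513415,  1.47222121,  0.27829034,
        1.08548022,  0.81642637]), 'qd': array([ 0.02228255, -0.00142755,  0.02670883, -0.00821601,  0.00551635,
       -0.00118342,  0.00524456]), 'tau': array([-1.76218204e+00, -5.63976502e+01, -5.98708302e+00, -1.94731253e+01,
       -1.77614554e-01, -2.62968976e-02, -6.04178495e-03]), 'eef_pos': array([545.08038515, 361.10169207, 258.93819527]), 'tool_rot': array([-3.14005572e+00, -3.94004318e-04, -3.03343147e+00]), 'force': array([ 1.64000341, -0.32665289,  0.27384155]), 'torque': array([-0.0333367 ,  0.00620946, -0.05860634]), 'width': 85.45733934730342}
```

View pics/o1.png

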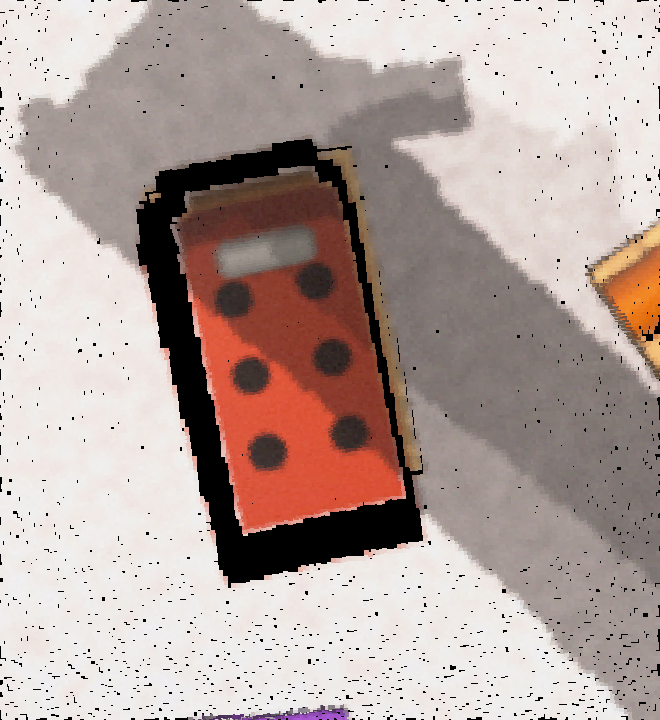

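View pics/w1.png

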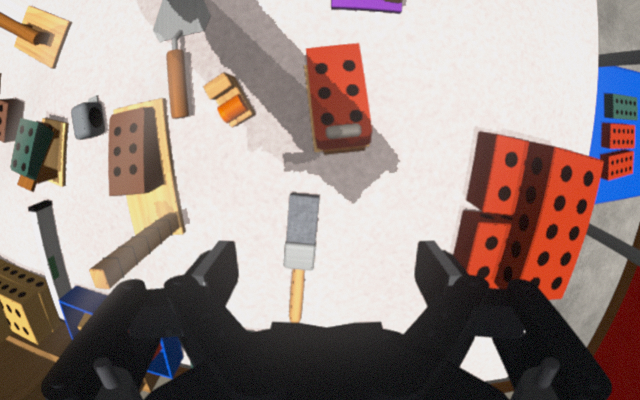

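```bash
cat >> h.py <<'E'
def fitface(C,im,m,tol=2.0,n0=None,it=300):
    P=C[m];rng=np.random.default_rng(0);best=None;bc=-1
    for _ in range(it):
        a=P[rng.choice(len(P),3,False)];n=np.cross(a[1]-a[0],a[2]-a[0]);l=np.linalg.norm(n)
        if l<1:continue
        n/=l
        if n[2]<0:n=-n
        if n0 is not None and n@n0<0.97:continue
        c=(abs((P-a[0])@n)<tol).sum()
        if c>bc:bc=c;best=(n,a[0])
    n,p=best
    for _ in range(3):
        Q=P[abs((P-p)@n)<tol];p=Q.mean(0);n=np.linalg.svd(Q-p,full_matrices=False)[2][2]
        n=n*np.sign(n[2])
    h=np.array([-n[0],-n[1],0]);h/=np.linalg.norm(h) # uphill horizontal
    e1=np.cross(np.cross(n,h),n);e1/=np.linalg.norm(e1);e2=np.cross(n,e1)
    ab=np.stack([(Q-p)@e1,(Q-p)@e2],-1).astype(np.float32)
    (c,sz,ang)=cv2.minAreaRect(ab)
    lo,hi=np.percentile(ab,[.5,99.5],axis=0)
    return dict(n=n,tilt=np.degrees(np.arccos(n[2])),uphill=np.degrees(np.arctan2(h[1],h[0])),center=p+e1*c[0]+e2*c[1],size=sz,ang=ang,e1=e1,e2=e2,pct=(lo,hi),N=len(Q),p=p)
E
python3 - <<'E'
from h import *
def show(f): print({k:(np.round(v,2)) for k,v in f.items()})
z=load('wrist0');C=wcloud(z);im=z['im'].astype(int)
b=(C[...,0]>470)&(C[...,0]<620)&(C[...,1]>50)&(C[...,1]<150)&(C[...,2]>33)&(C[...,2]<75)
show(fitface(C,im,b))
z=load('w1');C=wcloud(z);im=z['im'].astype(int)
b=(C[...,0]>470)&(C[...,0]<620)&(C[...,1]>50)&(C[...,1]<150)&(C[...,2]>33)&(C[...,2]<75)
show(fitface(C,im,b))
r=(C[...,0]>380)&(C[...,0]<540)&(C[...,1]>310)&(C[...,1]<410)&(C[...,2]>45)&(C[...,2]<120)&(im[...,0]>1.5*im[...,1])
f=fitface(C,im,r,1.5);show(f)
u,v=(340,130);print('lump',[C[130,330+i*8].round(1) for i in range(4)])
g=(C[...,0]>470)&(C[...,0]<620)&(C[...,1]<-60)&(C[...,1]>-160)&(C[...,2]>45)&(C[...,2]<120)
show(fitface(C,im,g))
fl=(C[...,0]>480)&(C[...,0]<520)&(C[...,1]>290)&(C[...,1]<320);print('floor',np.median(C[fl][:,2]))
E
```

```text
{'n': array([-0.26, -0.05,  0.97]), 'tilt': np.float64(15.1), 'uphill': np.float64(10.49), 'center': array([542.75,  99.06,  52.02]), 'size': array([113.08,  63.18]), 'ang': np.float64(0.04), 'e1': array([0.95, 0.18, 0.26]), 'e2': array([-0.18,  0.98, -0.  ]), 'pct': array([[-60.21, -30.5 ],
       [ 50.68,  31.18]]), 'N': np.int64(4932), 'p': array([547.47,  99.6 ,  53.3 ])}
{'n': array([-0.26, -0.05,  0.97]), 'tilt': np.float64(15.11), 'uphill': np.float64(10.31), 'center': array([542.69,  98.47,  52.04]), 'size': array([111.36,  64.55]), 'ang': np.float64(0.6), 'e1': array([0.95, 0.17, 0.26]), 'e2': array([-0.18,  0.98, -0.  ]), 'pct': array([[-56.06, -33.08],
       [ 53.5 ,  29.73]]), 'N': np.int64(2963), 'p': array([543.69, 100.45,  52.4 ])}
{'n': array([-0.26, -0.06,  0.97]), 'tilt': np.float64(15.17), 'uphill': np.float64(12.62), 'center': array([456.52, 362.52,  83.57]), 'size': array([ 55.85, 101.35]), 'ang': np.float64(89.81), 'e1': array([0.94, 0.21, 0.26]), 'e2': array([-0.22,  0.98, -0.  ]), 'pct': array([[-47.56, -27.37],
       [ 52.47,  27.59]]), 'N': np.int64(4079), 'p': array([454.07, 361.78,  82.88])}
lump [array([496.9, 358.9, 103.3]), array([496.1, 366.4, 102.9]), array([495.2, 373.8, 103.8]), array([494.3, 381.1, 104.3])]
{'n': array([-0.26,  0.04,  0.97]), 'tilt': np.float64(15.13), 'uphill': np.float64(-8.78), 'center': array([ 538.39, -109.69,   77.79]), 'size': array([84.16, 59.22]), 'ang': np.float64(0.04), 'e1': array([ 0.95, -0.15,  0.26]), 'e2': array([0.15, 0.99, 0.  ]), 'pct': array([[-41.14, -30.43],
       [ 42.09,  26.66]]), 'N': np.int64(1017), 'p': array([ 538.33, -107.08,   77.67])}
floor 0.39726211182002236
```

```bash
cat >> h.py <<'E'
from scipy.spatial.transform import Rotation as Ro
def tooltips(z,st):
    C=wcloud(z);R=Ro.from_euler('xyz',st['tool_rot']).as_matrix()
    T=(C-st['eef_pos'])@R
    m=(z['d']>0)&(abs(T[...,0])<25)&(abs(T[...,1])<75)&(T[...,2]>-80)&(T[...,2]<40)
    return T,m
E
python3 - <<'E'
from h import *
z=load('w1');st=ctrl.read_state();T,m=tooltips(z,st)
P=T[m];print(len(P))
for lo in range(-75,75,8):
    q=P[(P[:,1]>=lo)&(P[:,1]<lo+8)]
    if len(q)>5: print(lo,len(q),'x',q[:,0].min().round(1),q[:,0].max().round(1),'z',q[:,2].min().round(1),np.percentile(q[:,2],98).round(1),q[:,2].max().round(1))
E
```

```text
24426
-75 750 x -11.1 12.2 z -80.0 -53.2 -50.8
-67 2926 x -14.9 12.3 z -80.0 -50.9 -47.5
-59 1475 x -13.9 12.1 z -80.0 -18.3 -12.2
-51 1388 x -14.5 12.4 z -67.9 -11.7 -8.9
-43 2123 x -13.5 16.6 z -77.4 -7.7 -5.1
-35 961 x 9.3 16.3 z -80.0 -64.2 -61.9
-27 576 x 7.4 16.4 z -80.0 -70.1 -68.7
-19 595 x 7.2 16.1 z -79.9 -65.5 -64.7
-11 1025 x 7.1 10.6 z -80.0 -65.7 -64.3
-3 965 x 7.0 10.5 z -80.0 -66.9 -65.6
5 1011 x 6.8 10.4 z -80.0 -65.5 -64.4
13 493 x 7.0 16.1 z -80.0 -65.6 -64.8
21 646 x 7.6 16.3 z -80.0 -68.9 -67.1
29 962 x -3.3 16.4 z -80.0 -64.2 -61.8
37 2259 x -13.3 16.2 z -76.3 -7.4 -4.8
45 1298 x -14.7 12.4 z -66.5 -12.3 -9.4
53 2087 x -14.5 11.3 z -80.0 -18.7 -12.7
61 2361 x -14.5 12.3 z -80.0 -50.9 -46.6
69 525 x -10.8 12.3 z -79.9 -54.5 -51.1
```

```bash
cat >> h.py <<'E'
def frame(psi,slope):
    p=np.radians(psi);s=np.radians(slope);h=np.array([np.cos(p),np.sin(p),0])
    e1=h*np.cos(s)+np.array([0,0,np.sin(s)]);e2=np.array([-np.sin(p),np.cos(p),0]);n=np.cross(e1,e2)
    return e1,e2,n
def toolR(psi,slope):
    e1,e2,n=frame(psi,slope);return np.stack([-e1,e2,-n],1)
def go(pos,R,st=None):
    st=st or ctrl.read_state();R0=Ro.from_euler('xyz',st['tool_rot'])
    rv=(Ro.from_matrix(R)*R0.inv()).as_rotvec();d=np.asarray(pos)-st['eef_pos']
    print('dpos',d.round(1),'len',np.linalg.norm(d).round(1),'rot',rv.round(3),'deg',np.degrees(np.linalg.norm(rv)).round(1));return d,rv
E
python3 - <<'E'
from h import *
c=np.array([456.5,362.5,83.6]);e1,e2,n=frame(12.6,15);R=toolR(12.6,15)
g=c-2*e1-30*n;print('grasp',g,'n',n)
go(g+95*n,R);go(g,R)
E
```

```text
grasp [462.19224892 363.77236838  54.10458712] n [-0.25258584 -0.05645963  0.96592583]
dpos [-107.6   -1.9 -113.2] len 156.2 rot [ 0.044 -0.258  0.113] deg 16.3
dpos [ -83.7    3.5 -204.9] len 221.4 rot [ 0.044 -0.258  0.113] deg 16.3
```

Call:
{"name": "step_arm", "arguments": {
  "deltas": [
    [[1,-18,0,-14,0.007,-0.043,0.019],[1,-18,0,-18,0.007,-0.043,0.019],[1,-18,0,-20,0.007,-0.043,0.019],[1,-18,0,-20,0.007,-0.043,0.019],[1,-18,-1,-20,0.008,-0.043,0.019],[1,-18,-1,-21,0.008,-0.043,0.018],[1,0,0,0,0,0,0],[1,0,0,0,0,0,0]]
  ]
}}

```text
clock: 2.28
eef_pos: [435.4, 358.9, 145.5]
tool_rot: [-3.139, 0.259, -2.916]
force: [0.4, 0.8, 1.0]
width: 85.3
```

```bash
python3 - <<'E'
from h import *
st=ctrl.read_state();snap('wrist','w2')
c=np.array([456.5,362.5,83.6]);e1,e2,n=frame(12.6,15);R=toolR(12.6,15)
g=c-2*e1-30*n
go(g,R,st)
E
```

```text
dpos [ 26.8   4.9 -91.4] len 95.3 rot [ 0.003 -0.002 -0.005] deg 0.3
```

View pics/w2.png

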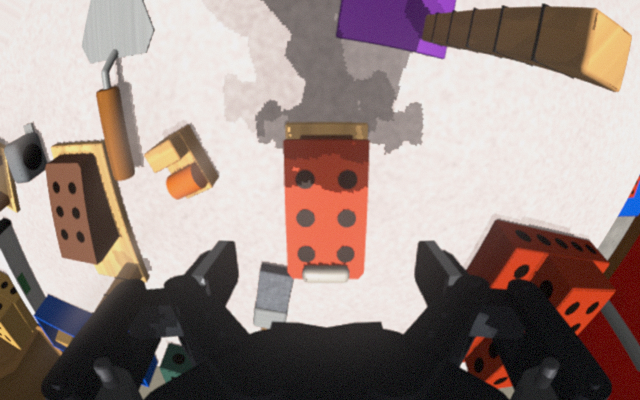

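```bash
python3 - <<'E'
from h import *
z=load('w2');C=wcloud(z)
for u,v in [(605,50),(560,40),(430,25),(380,20)]: print(C[v,u].round(0))
R=cv2.Rodrigues(z['r'])[0];print('cam',-R.T@z['t'].ravel())
im=z['im'].astype(int)
r=(C[...,0]>380)&(C[...,0]<540)&(C[...,1]>310)&(C[...,1]<410)&(C[...,2]>45)&(C[...,2]<120)&(im[...,0]>1.5*im[...,1])
f=fitface(C,im,r,1.5);print({k:(np.round(v,2)) for k,v in f.items()})
E
```

```text
[317. 418. 188.]
[320. 410. 174.]
[317. 410.  31.]
[323. 376.  14.]
cam [343.8677951  338.69063798 259.98374931]
{'n': array([-0.26, -0.06,  0.96]), 'tilt': np.float64(15.28), 'uphill': np.float64(13.11), 'center': array([457.04, 363.95,  84.69]), 'size': array([ 55.51, 100.7 ]), 'ang': np.float64(89.35), 'e1': array([0.94, 0.22, 0.26]), 'e2': array([-0.23,  0.97,  0.  ]), 'pct': array([[-42.37, -27.5 ],
       [ 55.69,  27.29]]), 'N': np.int64(9015), 'p': array([449.84, 362.38,  82.68])}
```

Call:
{"name": "step_arm", "arguments": {
  "deltas": [
    [[1,5,1,-17,0,0,0],[1,6,1,-20,0,0,0],[1,6,1,-20,0,0,0],[1,5,1,-17,0,0,0],[1,5,1.5,-17,0,0,0],[1,0,0,0,0,0,0],[0.5,0,0,0,0,0,0],[0,0,0,0,0,0,0],[0,0,0,0,0,0,0],[0,0,0,0,0,0,0]]
  ]
}}

```text
clock: 3.17
eef_pos: [465.4, 365.6, 57.0]
tool_rot: [3.14, 0.264, -2.921]
force: [-0.1, -0.8, 3.5]
width: 55.3
```

Call:
{"name": "step_arm", "arguments": {
  "deltas": [
    [[0,0,0,0,0,0,0],[0,0,0,0,0,0,0],[0,0,0,0,0,0,0]]
  ]
}}

```text
clock: 3.42
eef_pos: [465.4, 365.6, 57.0]
tool_rot: [3.141, 0.265, -2.92]
force: [1.1, -1.5, 6.7]
width: 55.4
```

```bash
python3 - <<'E'
from h import *
st=ctrl.read_state();snap('wrist','w3');print(st['eef_pos'],st['tool_rot'],st['width'])
z=load('w3');T,m=tooltips(z,st)
P=T[m];
for lo in range(-59,59,8):
    q=P[(P[:,1]>=lo)&(P[:,1]<lo+8)]
    if len(q)>5: print(lo,len(q),'x',q[:,0].min().round(1),q[:,0].max().round(1),'z',np.percentile(q[:,2],98).round(1),q[:,2].max().round(1))
E
```

```text
[465.41235691 365.56709827  56.98881843] [ 3.14064963  0.26467647 -2.92047842] 55.394806028692436
-59 3268 x -14.9 12.3 z -46.6 -40.9
-51 2381 x -14.9 12.2 z -40.3 -36.4
-43 911 x -9.2 12.3 z -5.4 -2.9
-35 1567 x -16.1 24.9 z -15.8 -5.6
-27 3292 x -24.8 25.0 z -27.5 -26.7
-19 2839 x -20.8 25.0 z -27.6 -26.9
-11 3129 x -22.2 25.0 z -27.5 -26.4
-3 3110 x -23.6 25.0 z -27.5 -26.7
5 3057 x -22.0 25.0 z -27.4 -26.5
13 2883 x -21.1 25.0 z -27.5 -26.6
21 3239 x -24.6 24.9 z -27.5 -26.5
29 1119 x 0.1 16.0 z -12.2 -6.0
37 1011 x -9.7 11.7 z -5.7 -2.7
45 3772 x -14.9 12.3 z -42.6 -37.3
53 1889 x -15.0 12.2 z -46.5 -40.8
```

View pics/w3.png

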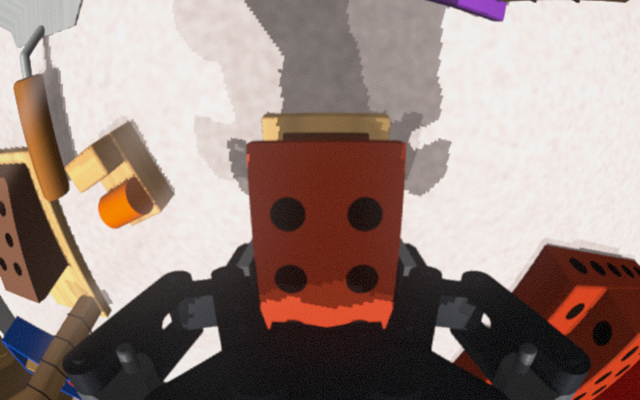

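Call:
{"name": "step_arm", "arguments": {
  "deltas": [
    [[0,0,0,6,0,0,0],[0,0,0,12,0,0,0],[0,0,0,22,0,0,0],[0,0,0,30,0,0,0],[0,0,0,30,0,0,0],[0,0,0,30,0,0,0],[0,0,0,15,0,0,0],[0,0,0,0,0,0,0]]
  ]
}}

```text
clock: 4.13
eef_pos: [464.7, 367.1, 204.1]
tool_rot: [3.137, 0.266, -2.92]
force: [0.6, 0.9, -3.6]
width: 55.7
```

```bash
cat >> h.py <<'E'
PC=np.array([542.8,98.9,0]);PY=10.4
def pier(x,y,z):
    a=np.radians(PY);return PC+np.array([x*np.cos(a)-y*np.sin(a),x*np.sin(a)+y*np.cos(a),z])
E
python3 - <<'E'
from h import *
st=ctrl.read_state();snap('wrist','w4');print(st['eef_pos'],st['width'])
go(pier(-3,0,190),toolR(PY,0),st)
z=load('w4');T,m=tooltips(z,st);im=z['im'].astype(int)
m=(abs(T[...,1])<26)&(T[...,2]<30)&(T[...,2]>-45)&(T[...,0]<70)&(im[...,0]>1.5*im[...,1])
print(m.sum());P=T[m];P=P[abs(P[:,2]+27.5)<3];A=np.c_[P[:,:2],np.ones(len(P))];print(np.linalg.lstsq(A,P[:,2],rcond=None)[0], P[:,0].max(),P[:,1].min(),P[:,1].max())
E
```

```text
[464.65418168 367.12312012 204.12230027] 55.69732740876861
dpos [  75.2 -268.8  -14.1] len 279.4 rot [-0.058  0.26  -0.041] deg 15.4
23622
[-1.29856934e-03  3.62760290e-03 -2.64681661e+01] 55.82230062262339 -25.99961048340426 25.999833069363206
```

View pics/w4.png

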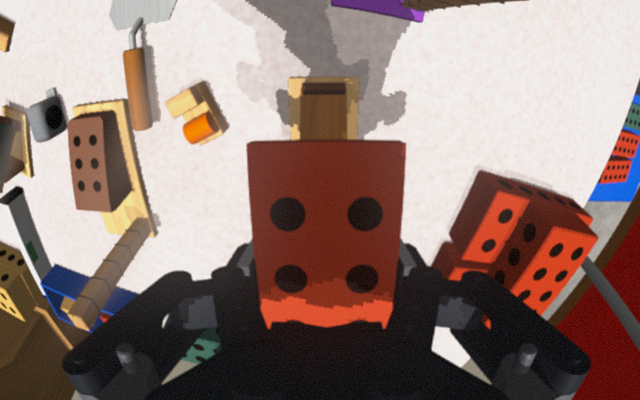

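Call:
{"name": "step_arm", "arguments": {
  "deltas": [
    [[0,6,-20,0,-0.006,0.026,-0.004],[0,8,-28,0,-0.006,0.026,-0.004],[0,8,-30,0,-0.006,0.026,-0.004],[0,8,-30,0,-0.006,0.026,-0.004],[0,8,-30,-5,-0.006,0.026,-0.004],[0,8,-30,-5,-0.006,0.026,-0.004],[0,8,-30,-10,-0.006,0.026,-0.004],[0,8,-30,-15,-0.006,0.026,-0.004],[0,8,-24,-20,-0.005,0.026,-0.005],[0,6.2,-16.6,-19,-0.005,0.026,-0.004]]
  ]
}}

```text
clock: 5.02
eef_pos: [539.2, 92.7, 123.5]
tool_rot: [-3.135, -0.01, -2.962]
force: [-0.5, -0.1, -3.0]
width: 55.0
```

Call:
{"name": "step_arm", "arguments": {
  "deltas": [
    [[0,0,0,0,0,0,0],[0,0,0,0,0,0,0],[0,0,0,0,0,0,0]]
  ]
}}

```text
clock: 5.27
eef_pos: [539.0, 97.9, 125.1]
tool_rot: [-3.139, -0.007, -2.958]
force: [0.5, 0.6, -3.5]
width: 55.3
```

```bash
python3 - <<'E'
from h import *
st=ctrl.read_state();snap('wrist','w5');snap('side','s5');print(st['eef_pos'],st['width'],st['force'])
go(pier(-2,0,62),toolR(PY,0),st)
z=load('w5');T,m=tooltips(z,st);im=z['im'].astype(int)
m=(abs(T[...,1])<26)&(T[...,2]<30)&(T[...,2]>-45)&(T[...,0]<80)&(im[...,0]>1.5*im[...,1])
P=T[m];P=P[abs(P[:,2]+27.)<1.5];A=np.c_[P[:,:2],np.ones(len(P))];print(np.linalg.lstsq(A,P[:,2],rcond=None)[0], np.percentile(P[:,0],[99,99.9,100]))
E
```

```text
[538.96016871  97.86219658 125.12028824] 55.306513853729754 [ 0.47014252  0.56131993 -3.49189217]
dpos [  1.9   0.7 -63.1] len 63.2 rot [ 0.004 -0.006 -0.002] deg 0.4
[ 6.77427421e-03 -9.01618013e-04 -2.83713266e+01] [53.97608541 54.02548481 54.0281363 ]
```

View pics/w5.png

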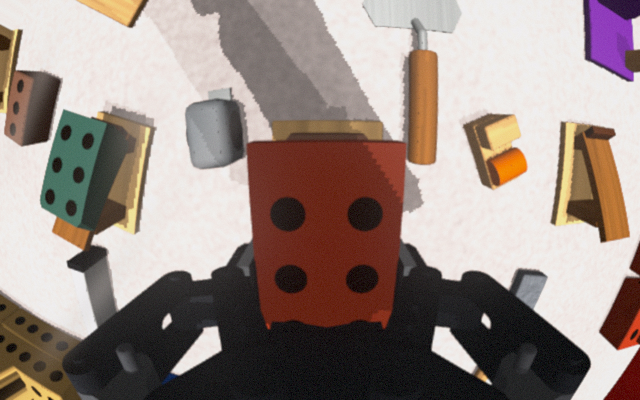

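View pics/s5.png

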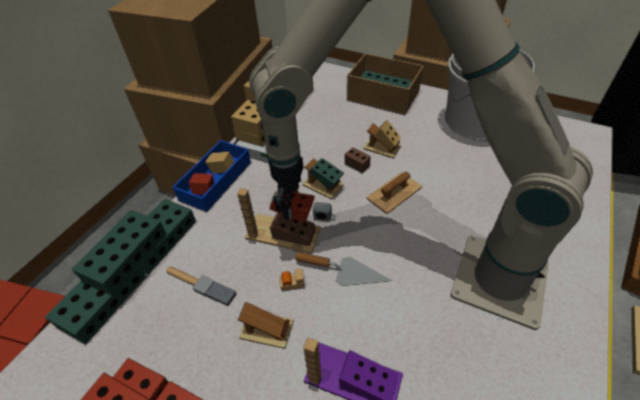

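Call:
{"name": "step_arm", "arguments": {
  "deltas": [
    [[0,1.5,0.7,-10,0.004,-0.006,-0.002],[0,0,0,-12,0,0,0],[0,0,0,-12,0,0,0],[0,0,0,-10,0,0,0],[0,0,0,-6,0,0,0],[0,0,0,-3,0,0,0],[0,0,0,-2,0,0,0],[0,0,0,-2,0,0,0],[0,0,0,0,0,0,0],[0,0,0,0,0,0,0]]
  ]
}}

```text
clock: 6.2
eef_pos: [541.9, 97.6, 69.5]
tool_rot: [-3.141, 0.002, -2.962]
force: [0.1, 0.5, -3.8]
width: 55.2
```

Call:
{"name": "step_arm", "arguments": {
  "deltas": [
    [[0,0,0,-1.5,0,0,0],[0,0,0,-1.5,0,0,0],[0,0,0,0,0,0,0]]
  ]
}}

```text
clock: 6.45
eef_pos: [541.7, 97.5, 66.2]
tool_rot: [-3.141, 0.002, -2.962]
force: [-0.1, 1.1, -4.0]
width: 55.0
```

Call:
{"name": "step_arm", "arguments": {
  "deltas": [
    [[0,-0.5,0.8,-1.5,0,0,0],[0,-0.5,0.5,-1,0,0,0],[0,0,0,-1,0,0,0],[0,0,0,-0.5,0,0,0],[0,0,0,0,0,0,0]]
  ]
}}

```text
clock: 6.87
eef_pos: [540.6, 98.9, 62.2]
tool_rot: [-3.141, 0.002, -2.961]
force: [-0.1, 0.3, -3.6]
width: 54.9
```

Call:
{"name": "step_arm", "arguments": {
  "deltas": [
    [[0,0,0,-0.7,0,0,0],[0,0,0,-0.7,0,0,0],[0,0,0,0,0,0,0]]
  ]
}}

```text
clock: 7.12
eef_pos: [540.7, 98.9, 60.8]
tool_rot: [-3.141, 0.002, -2.961]
force: [0.2, 0.3, -3.9]
width: 55.0
```

Call:
{"name": "step_arm", "arguments": {
  "deltas": [
    [[0,0,0,-0.6,0,0,0],[0,0,0,-0.6,0,0,0],[0,0,0,0,0,0,0]]
  ]
}}

```text
clock: 7.37
eef_pos: [540.7, 98.9, 59.6]
tool_rot: [-3.141, 0.002, -2.962]
force: [-0.3, -0.0, -3.7]
width: 55.4
```

Call:
{"name": "step_arm", "arguments": {
  "deltas": [
    [[0,0,0,-0.6,0,0,0],[0,0,0,-0.4,0,0,0],[0,0,0,0,0,0,0]]
  ]
}}

```text
clock: 7.62
eef_pos: [540.7, 98.9, 58.7]
tool_rot: [-3.141, 0.002, -2.962]
force: [-0.2, -1.0, -3.4]
width: 55.2
```

Call:
{"name": "step_arm", "arguments": {
  "deltas": [
    [[0,0,0,-0.6,0,0,0],[0,0,0,-0.6,0,0,0],[0,0,0,0,0,0,0]]
  ]
}}

```text
clock: 7.87
eef_pos: [540.8, 98.9, 58.6]
tool_rot: [-3.14, 0.002, -2.961]
force: [-2.9, -1.4, 7.3]
width: 55.3
```

```bash
python3 - <<'E'
from h import *
st=ctrl.read_state();snap('side','s6');snap('wrist','w6');print(st['eef_pos'],st['force'],st['torque'])
im=load('s6')['im'];cv2.imwrite('pics/s6c.png',cv2.resize(im[170:260,220:350,::-1],None,fx=6,fy=6))
z=load('w6');T,m=tooltips(z,st);im=z['im'].astype(int)
m=(abs(T[...,1])<26)&(T[...,2]<30)&(T[...,2]>-45)&(T[...,0]<80)&(im[...,0]>1.5*im[...,1])
P=T[m];P=P[abs(P[:,2]+27.)<2.5];A=np.c_[P[:,:2],np.ones(len(P))];print(np.linalg.lstsq(A,P[:,2],rcond=None)[0], np.percentile(P[:,0],[99,99.9,100]))
E
```

```text
[540.75808518  98.94351886  58.6208226 ] [-2.87352547 -1.41723693  7.29641223] [-0.03242096  0.65170575  0.02729699]
[ 1.85213166e-03  1.76625551e-04 -2.88076722e+01] [54.03098803 54.35364836 54.45264534]
```

View pics/s6c.png

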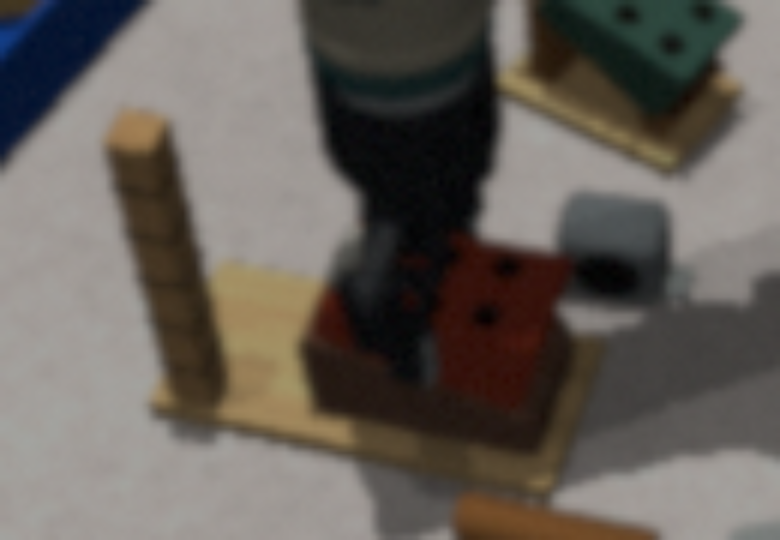

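Call:
{"name": "step_arm", "arguments": {
  "deltas": [
    [[0,0,0,0,0,0,0],[0.7,0,0,0,0,0,0],[0.8,0,0,0,0,0,0],[1,0,0,0,0,0,0],[1,0,0,0,0,0,0],[1,0,0,0,0,0,0],[1,0,0,0,0,0,0],[1,0,0,0,0,0,0]]
  ]
}}

```text
clock: 8.63
eef_pos: [540.7, 99.0, 57.4]
tool_rot: [-3.141, 0.002, -2.961]
force: [-0.2, 0.0, 0.2]
width: 85.1
```

Call:
{"name": "step_arm", "arguments": {
  "deltas": [
    [[1,0,0,10,0,0,0],[1,0,0,20,0,0,0],[1,0,0,30,0,0,0],[1,0,0,35,0,0,0],[1,0,0,40,0,0,0],[1,0,0,30,0,0,0],[1,0,0,0,0,0,0],[1,0,0,0,0,0,0]]
  ]
}}

```text
clock: 9.3
eef_pos: [541.7, 99.2, 225.1]
tool_rot: [-3.14, 0.006, -2.962]
force: [-0.9, -0.7, -0.4]
width: 85.8
```

```bash
python3 - <<'E'
from h import *
st=ctrl.read_state();snap('wrist','w7');print(st['eef_pos'],st['force'],st['qpos'])
z=load('w7');C=wcloud(z);im=z['im'].astype(int)
r=(C[...,0]>470)&(C[...,0]<620)&(C[...,1]>50)&(C[...,1]<150)&(C[...,2]>60)&(C[...,2]<105)&(im[...,0]>1.5*im[...,1])
f=fitface(C,im,r,1.5);print({k:(np.round(v,2)) for k,v in f.items()})
E
```

```text
[541.72391405  99.20768455 225.10303309] [-0.88087849 -0.69065458 -0.44910975] [ 0.19219042  0.56945314 -0.65086108  1.80741586  0.43205201  0.90397084
  1.09689712]
{'n': array([0., 0., 1.]), 'tilt': np.float64(0.08), 'uphill': np.float64(-139.9), 'center': array([535.47,  97.77,  85.84]), 'size': array([ 55.37, 100.72]), 'ang': np.float64(60.19), 'e1': array([-0.76, -0.64,  0.  ]), 'e2': array([ 0.64, -0.76, -0.  ]), 'pct': array([[-57.11, -41.22],
       [ 47.29,  46.81]]), 'N': np.int64(5243), 'p': array([529.14,  96.7 ,  85.85])}
```

View pics/w7.png

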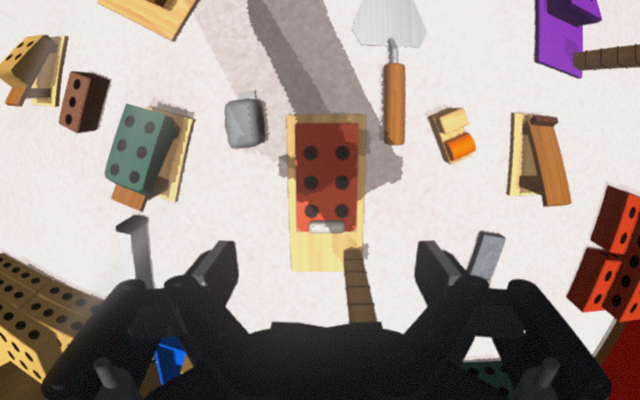

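Call:
{"name": "step_arm", "arguments": {
  "deltas": [
    [[1,0,-25,6,0,0,-0.03],[1,0,-34,6,0,0,-0.04],[1,0,-36,6,0,0,-0.04],[1,0,-36,6,0,0,-0.04],[1,0,-36,6,0,0,-0.04],[1,0,-36,0,0,0,-0.04],[1,0,-36,0,0,0,-0.04],[1,0,-36,0,0,0,-0.04],[1,0,-36,0,0,0,-0.04],[1,0,-36,0,0,0,-0.04]]
  ]
}}

```text
clock: 10.18
eef_pos: [539.2, -249.6, 250.9]
tool_rot: [-3.141, -0.002, 2.93]
force: [0.4, -0.5, 0.6]
width: 85.7
```

Call:
{"name": "step_arm", "arguments": {
  "deltas": [
    [[1,0,-36,0,0,0,-0.04],[1,0,-30,0,0,0,-0.04],[1,0,-20,0,0,0,-0.03],[1,0,0,0,0,0,0],[1,0,0,0,0,0,0]]
  ]
}}

```text
clock: 10.6
eef_pos: [539.2, -335.0, 250.4]
tool_rot: [-3.141, -0.002, 2.819]
force: [-0.1, 0.5, -0.6]
width: 85.3
```

```bash
python3 - <<'E'
from h import *
st=ctrl.read_state();snap('wrist','w8');print(st['eef_pos'],st['force'],st['qpos'])
z=load('w8');C=wcloud(z)
ortho(C,z['im'],340,560,-440,-220,3,'o8')
E
```

```text
[ 539.24327263 -334.97073491  250.4298486 ] [-0.05844257  0.48135252 -0.60395623] [ 0.81064844  0.63779464 -0.50964989  1.53772743  0.34056467  1.05723638
  1.46431049]
```

View pics/w8.png

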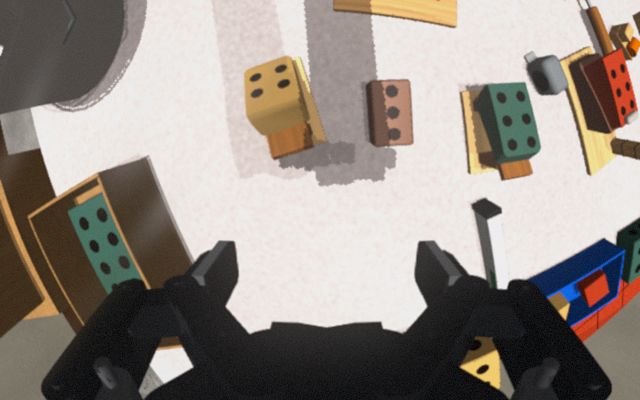

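View pics/o8.png

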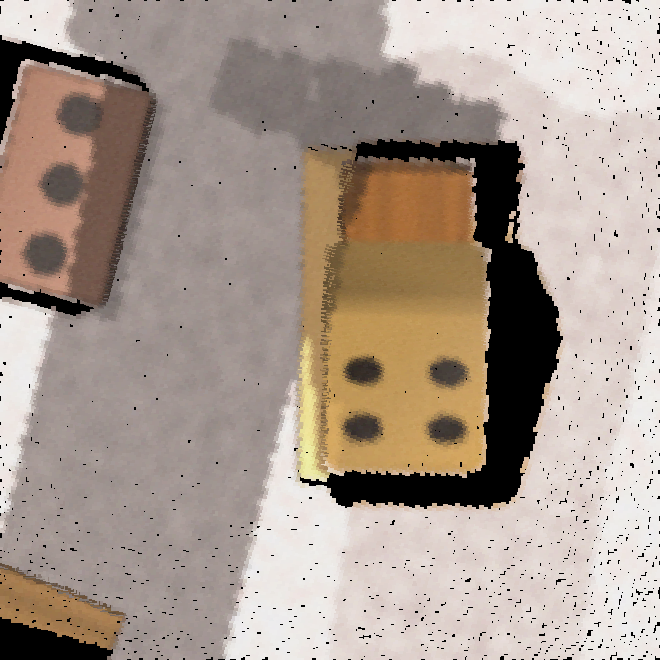

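```bash
python3 - <<'E'
from h import *
z=load('w8');C=wcloud(z);im=z['im'].astype(int)
r=(C[...,0]>380)&(C[...,0]<500)&(C[...,1]>-395)&(C[...,1]<-325)&(C[...,2]>35)&(C[...,2]<140)
print(r.sum(),C[r][:,2].max())
n0=np.array([-.707,0,.707])
f=fitface(C,im,r,1.5,n0=n0);print({k:(np.round(v,2)) for k,v in f.items()})
E
```

```text
4716 103.35319899424515
{'n': array([-0.71,  0.01,  0.71]), 'tilt': np.float64(45.0), 'uphill': np.float64(-0.88), 'center': array([ 429.35, -355.14,   75.05]), 'size': array([54.54, 78.6 ]), 'ang': np.float64(89.55), 'e1': array([ 0.71, -0.01,  0.71]), 'e2': array([ 0.02,  1.  , -0.  ]), 'pct': array([[-42.29, -27.22],
       [ 33.89,  26.39]]), 'N': np.int64(2379), 'p': array([ 432.25, -354.63,   77.94])}
```

```bash
python3 - <<'E'
from h import *
z=load('w8');C=wcloud(z)
for u,v in [(80,60),(130,30),(120,90),(60,100),(100,10)]: print(C[v,u].round(0))
e1,e2,n=frame(-0.8,30);R=toolR(-0.8,30)
top=np.array([429.4,-355.1,75.0]);und=top-34*n;g=und+3*e1+10*n
print(und,g);go(g+85*n,R);go(g,R)
E
```

```text
[ 295. -575.   76.]
[ 258. -532.    1.]
[ 336. -575.    1.]
[ 311. -658.   47.]
[ 240. -533.   66.]
[ 446.39834291 -355.33735707   45.55513627] [ 443.99665325 -355.30382097   55.71539031]
dpos [-138.4  -21.6 -121.6] len 185.5 rot [-0.088 -0.519  0.298] deg 34.7
dpos [ -95.9  -22.2 -195.2] len 218.6 rot [-0.088 -0.519  0.298] deg 34.7
```

Call:
{"name": "step_arm", "arguments": {
  "deltas": [
    [[1,-14,-2,-10,-0.009,-0.052,0.03],[1,-14,-2,-12,-0.009,-0.052,0.03],[1,-14,-2,-12,-0.009,-0.052,0.03],[1,-14,-2,-12,-0.009,-0.052,0.03],[1,-14,-2,-12,-0.009,-0.052,0.03],[1,-14,-2,-12,-0.009,-0.052,0.03],[1,-14,-2,-13,-0.009,-0.052,0.03],[1,-14,-2,-13,-0.009,-0.052,0.03],[1,-14,-3,-13,-0.008,-0.052,0.03],[1,-12,-2.6,-12.6,-0.008,-0.051,0.028]]
  ]
}}

```text
clock: 11.48
eef_pos: [420.1, -351.1, 147.3]
tool_rot: [3.135, 0.411, 3.073]
force: [0.5, -1.6, -0.6]
width: 85.4
```

Call:
{"name": "step_arm", "arguments": {
  "deltas": [
    [[1,0,0,0,0,0,0],[1,0,0,0,0,0,0],[1,0,0,0,0,0,0]]
  ]
}}

```text
clock: 11.73
eef_pos: [421.4, -352.2, 148.1]
tool_rot: [3.134, 0.411, 3.07]
force: [-0.0, 0.3, 0.4]
width: 85.6
```

```bash
python3 - <<'E'
from h import *
st=ctrl.read_state();snap('wrist','w9');print(st['eef_pos'],st['force'],st['qpos'])
e1,e2,n=frame(-0.8,30);R=toolR(-0.8,30)
top=np.array([429.4,-355.1,75.0]);und=top-34*n;g=und+3*e1+10*n
go(g+85*n,R,st);go(g,R,st)
z=load('w9');C=wcloud(z);im=z['im'].astype(int)
r=(C[...,0]>380)&(C[...,0]<500)&(C[...,1]>-395)&(C[...,1]<-325)&(C[...,2]>35)&(C[...,2]<140)
n0=np.array([-.707,0,.707])
f=fitface(C,im,r,1.5,n0=n0);print({k:(np.round(v,2)) for k,v in f.items()})
E
```

```text
[ 421.44395243 -352.20528879  148.10633027] [-0.04080827  0.31090696  0.41516342] [ 1.3535892   0.67255425 -0.79731339  2.16284655  0.99099304  0.24092813
  1.31282252]
dpos [-19.9  -2.5 -18.8] len 27.5 rot [-0.011 -0.112  0.055] deg 7.2
dpos [ 22.6  -3.1 -92.4] len 95.2 rot [-0.011 -0.112  0.055] deg 7.2
{'n': array([-0.71,  0.01,  0.71]), 'tilt': np.float64(45.03), 'uphill': np.float64(-1.06), 'center': array([ 427.77, -356.74,   74.47]), 'size': array([54.21, 76.41]), 'ang': np.float64(89.49), 'e1': array([ 0.71, -0.01,  0.71]), 'e2': array([0.02, 1.  , 0.  ]), 'pct': array([[-38.68, -26.83],
       [ 36.23,  26.5 ]]), 'N': np.int64(8398), 'p': array([ 428.89, -356.76,   75.59])}
```

View pics/w9.png

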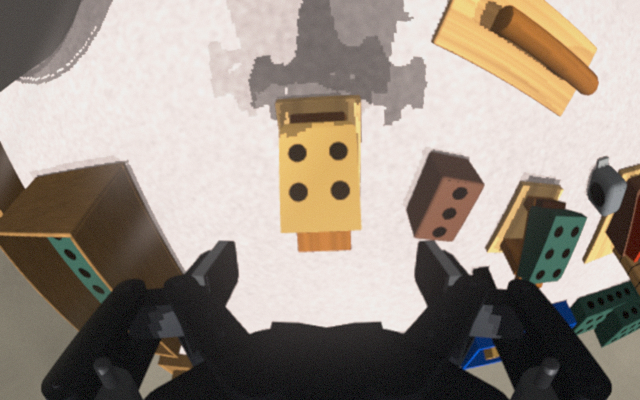

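```bash
python3 - <<'E'
from h import *
e1,e2,n=frame(-1,30);R=toolR(-1,18);a=frame(-1,18)[2]
top=np.array([428.6,-356.0,74.8]);und=top-34*n;g=und+1*e1+10*n
print(und,g);go(g+85*a,R);go(g,R)
E
```

```text
[ 445.59741082 -356.29669091   45.35513627] [ 441.46406585 -356.2245431    54.51539031]
dpos [ -6.5  -3.3 -13. ] len 14.9 rot [-0.001  0.097  0.052] deg 6.3
dpos [ 19.8  -3.8 -93.8] len 95.9 rot [-0.001  0.097  0.052] deg 6.3
```

Call:
{"name": "step_arm", "arguments": {
  "deltas": [
    [[1,-2,-1,-4,0,0.032,0.018],[1,-2,-1,-5,0,0.033,0.017],[1,-2.5,-1.3,-4,0,0.032,0.017],[1,0,0,0,0,0,0],[1,0,0,0,0,0,0]]
  ]
}}

```text
clock: 12.2
eef_pos: [415.2, -355.9, 135.2]
tool_rot: [3.14, 0.315, 3.124]
force: [-0.7, 0.2, -1.0]
width: 85.3
```

```bash
python3 - <<'E'
from h import *
e1,e2,n=frame(-1,30);R=toolR(-1,18);a=frame(-1,18)[2]
top=np.array([428.6,-356.0,74.8]);und=top-34*n;g=und+1*e1+10*n
print(ctrl.read_state()['qpos']);go(g,R)
E
```

```text
[ 1.36052943  0.72353225 -0.86489971  2.1036267   0.94396734  0.40936883
  1.40265876]
dpos [ 26.3  -0.3 -80.6] len 84.8 rot [-0.001  0.001 -0.   ] deg 0.1
```

Call:
{"name": "step_arm", "arguments": {
  "deltas": [
    [[1,5,0,-15,0,0,0],[1,6,0,-18,0,0,0],[1,6,0,-18,0,0,0],[1,5.3,0,-16,0,0,0],[1,4,-0.3,-13.5,0,0,0],[1,0,0,0,0,0,0],[1,0,0,0,0,0,0]]
  ]
}}

```text
clock: 12.78
eef_pos: [440.2, -356.0, 54.1]
tool_rot: [3.14, 0.313, 3.124]
force: [0.2, -0.3, -0.8]
width: 84.9
```

```bash
python3 - <<'E'
from h import *
e1,e2,n=frame(-1,30);R=toolR(-1,18);a=frame(-1,18)[2]
top=np.array([428.6,-356.0,74.8]);und=top-34*n;g=und+1*e1+10*n
print(ctrl.read_state()['qpos']);go(g,R);snap('wrist','w10')
E
```

```text
[ 1.17403788  0.8329521  -0.63675759  2.09839096  1.27884053  0.25338758
  1.08088289]
dpos [ 1.2 -0.2  0.4] len 1.3 rot [-0.002 -0.001 -0.001] deg 0.1
```

View pics/w10.png

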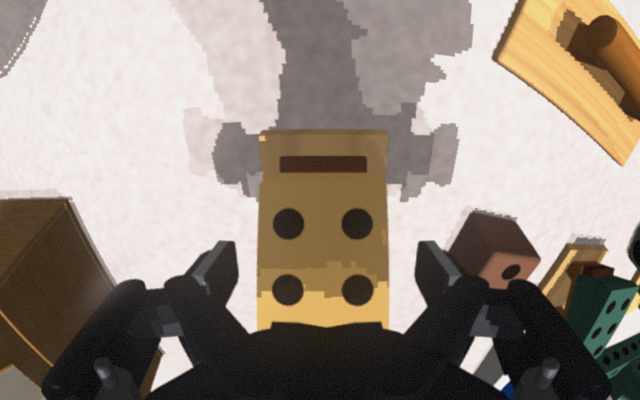

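Call:
{"name": "step_arm", "arguments": {
  "deltas": [
    [[0.5,0,0,0,0,0,0],[0,0,0,0,0,0,0],[0,0,0,0,0,0,0],[0,0,0,0,0,0,0],[0,0,0,0,0,0,0],[0,0,0,0,0,0,0],[0,0,0,0,0,0,0]]
  ]
}}

```text
clock: 13.42
eef_pos: [440.0, -357.4, 55.1]
tool_rot: [3.142, 0.314, 3.123]
force: [-2.4, -0.4, 6.0]
width: 53.4
```

Call:
{"name": "step_arm", "arguments": {
  "deltas": [
    [[0,0,0,5,0,0,0],[0,0,0,10,0,0,0],[0,0,0,20,0,0,0],[0,0,0,28,0,0,0],[0,3,0,30,0,0,0],[0,5,0,30,0,0.02,0],[0,6,0,25,0,0.02,0],[0,6,0,15,0,0.02,0],[0,0,0,0,0,0,0]]
  ]
}}

```text
clock: 14.17
eef_pos: [463.8, -357.1, 221.6]
tool_rot: [-3.139, 0.261, 3.125]
force: [1.4, 0.4, -1.8]
width: 53.6
```

```bash
python3 - <<'E'
from h import *
st=ctrl.read_state();snap('wrist','w11');print(st['eef_pos'],st['width'],st['force'],st['qpos'])
go(pier(-10,0,215),toolR(PY,-12),st)
z=load('w11');T,m=tooltips(z,st)
m=(abs(T[...,1])<24)&(T[...,2]<30)&(T[...,2]>-50)&(T[...,0]<80)&(T[...,0]>8)
f=fitface(T*[1,1,-1],z['im'],m,1.2);print({k:(np.round(v,2)) for k,v in f.items()})
E
```

```text
[ 463.77399059 -357.0628659   221.55727029] 53.62189411116683 [ 1.43671184  0.37438518 -1.82947545] [ 1.37926634  0.69996029 -1.08900288  1.90111523  0.76459677  0.75170748
  1.49542991]
dpos [ 69.2 454.2  -6.6] len 459.4 rot [-0.036  0.47   0.194] deg 29.2
{'n': array([ 0.45, -0.  ,  0.89]), 'tilt': np.float64(26.97), 'uphill': np.float64(179.88), 'center': array([25.2 , -0.  , 11.93]), 'size': array([39.2, 48. ]), 'ang': np.float64(0.1), 'e1': array([-0.89,  0.  ,  0.45]), 'e2': array([-0., -1.,  0.]), 'pct': array([[-19.5 , -23.73],
       [ 18.89,  23.75]]), 'N': np.int64(9872), 'p': array([24.99, -0.  , 12.03])}
```

View pics/w11.png

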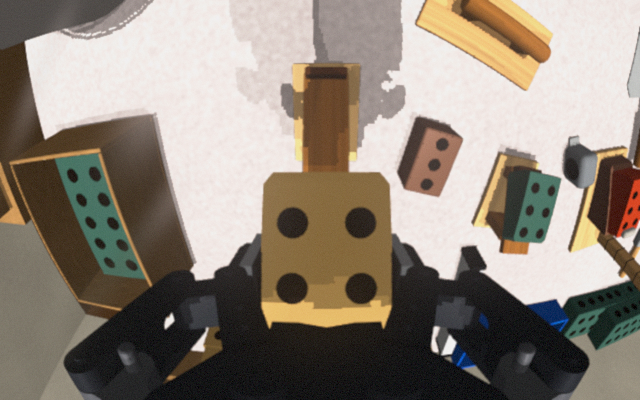

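Call:
{"name": "step_arm", "arguments": {
  "deltas": [
    [[0,4,20,0,-0.003,0.034,0.014],[0,5,30,0,-0.003,0.034,0.014],[0,5,34,0,-0.003,0.034,0.014],[0,5,34,0,-0.003,0.034,0.014],[0,5,34,0,-0.003,0.034,0.014],[0,5,34,0,-0.003,0.034,0.014],[0,5,34,0,-0.003,0.034,0.014],[0,5,34,0,-0.003,0.034,0.014],[0,5,34,0,-0.003,0.034,0.014],[0,5,34,0,-0.003,0.034,0.014]]
  ]
}}

```text
clock: 15.05
eef_pos: [507.3, -34.4, 215.2]
tool_rot: [-3.129, -0.093, -3.017]
force: [0.6, -0.3, -2.5]
width: 53.4
```

Call:
{"name": "step_arm", "arguments": {
  "deltas": [
    [[0,5,34,0,-0.002,0.033,0.014],[0,5,34,0,-0.002,0.033,0.014],[0,5,30,0,-0.001,0.032,0.013],[0,5,26,0,-0.001,0.032,0.013],[0,2,9,0,0,0,0],[0,0,0,0,0,0,0],[0,0,0,0,0,0,0],[0,0,0,0,0,0,0]]
  ]
}}

```text
clock: 15.72
eef_pos: [530.3, 95.5, 216.0]
tool_rot: [-3.141, -0.219, -2.963]
force: [0.1, 0.4, -1.1]
width: 53.4
```

```bash
python3 - <<'E'
from h import *
st=ctrl.read_state();snap('wrist','w12');print(st['eef_pos'],st['width'],st['force'],st['qpos'])
go(pier(-8.5,0,102),toolR(PY,-12),st)
z=load('w12');T,m=tooltips(z,st)
m=(abs(T[...,1])<24)&(T[...,2]<30)&(T[...,2]>-50)&(T[...,0]<80)&(T[...,0]>8)
f=fitface(T*[1,1,-1],z['im'],m,1.2);print({k:(np.round(v,2)) for k,v in f.items()})
C=wcloud(z);m2=(C[...,2]<145)&(C[...,2]>40);f=fitface(C,z['im'],m2&m,1.2) if 0 else None
P=T[m];P=P[abs(P[:,0]*.45-P[:,2]*.89-(25*.45+12*.89))<1.2];print(np.percentile(P[:,0],[98,99.5,100]))
E
```

```text
[530.34440023  95.46622911 216.03991397] 53.449693973152215 [ 0.06449689  0.35985899 -1.05964019] [ 0.32861321  0.7936999  -0.98780545  1.64246124  0.58237673  1.28719477
  0.94030155]
dpos [   4.1    1.9 -114. ] len 114.1 rot [ 0.002 -0.009  0.003] deg 0.6
{'n': array([0.46, 0.  , 0.89]), 'tilt': np.float64(27.42), 'uphill': np.float64(-179.94), 'center': array([ 2.356e+01, -1.000e-02,  1.428e+01]), 'size': array([47.96, 35.98]), 'ang': np.float64(89.91), 'e1': array([-0.89, -0.  ,  0.46]), 'e2': array([ 0., -1.,  0.]), 'pct': array([[-17.72, -23.76],
       [ 17.3 ,  23.71]]), 'N': np.int64(8934), 'p': array([23.48, -0.03, 14.32])}
[38.74548294 39.14265559 39.22018446]
```

View pics/w12.png

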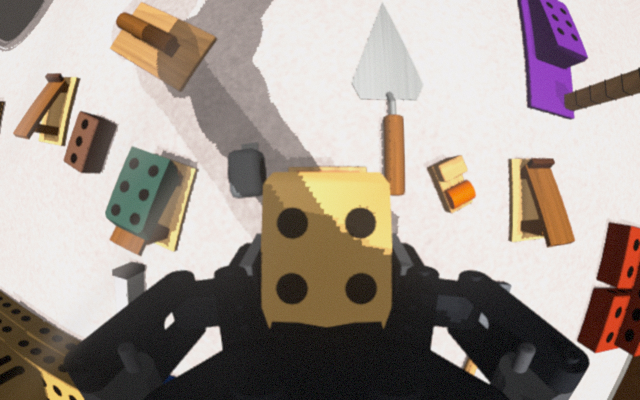

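Call:
{"name": "step_arm", "arguments": {
  "deltas": [
    [[0,1.5,0.8,-10,0.002,-0.009,0.003],[0,1.1,0.8,-20,0,0,0],[0,0,0,-24,0,0,0],[0,0,0,-24,0,0,0],[0,0,0,-16,0,0,0],[0,0,0,-8,0,0,0],[0,0,0,-5,0,0,0],[0,0,0,-2,0,0,0],[0,0,0,0,0,0,0],[0,0,0,0,0,0,0]]
  ]
}}

```text
clock: 16.6
eef_pos: [534.3, 100.1, 109.0]
tool_rot: [3.139, -0.206, -2.958]
force: [0.1, 0.3, -1.7]
width: 53.2
```

```bash
python3 - <<'E'
from h import *
st=ctrl.read_state();snap('side','s13');snap('scene','c13');print(st['eef_pos'],st['width'],st['force'])
go(pier(-10,0,98),toolR(PY,-12),st)
im=load('s13')['im'];cv2.imwrite('pics/s13c.png',cv2.resize(im[150:260,210:350,::-1],None,fx=5.5,fy=5.4))
im=load('c13')['im'];cv2.imwrite('pics/c13c.png',cv2.resize(im[170:290,290:420,::-1],None,fx=6,fy=5))
E
```

```text
[534.27187928 100.0585705  108.96942336] 53.22820271158436 [ 0.14321295  0.32392332 -1.67754163]
dpos [ -1.3  -3.  -11. ] len 11.4 rot [-0.003  0.003 -0.001] deg 0.3
```

View pics/s13c.png

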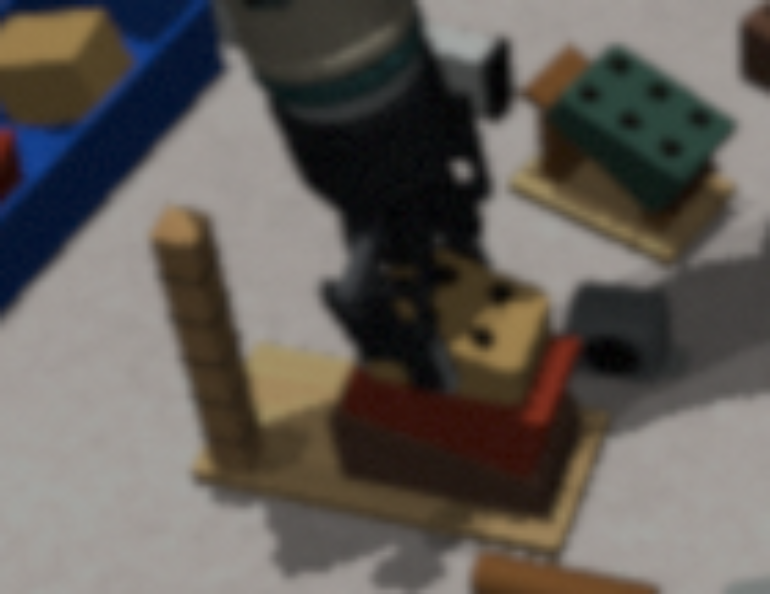

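View pics/c13c.png

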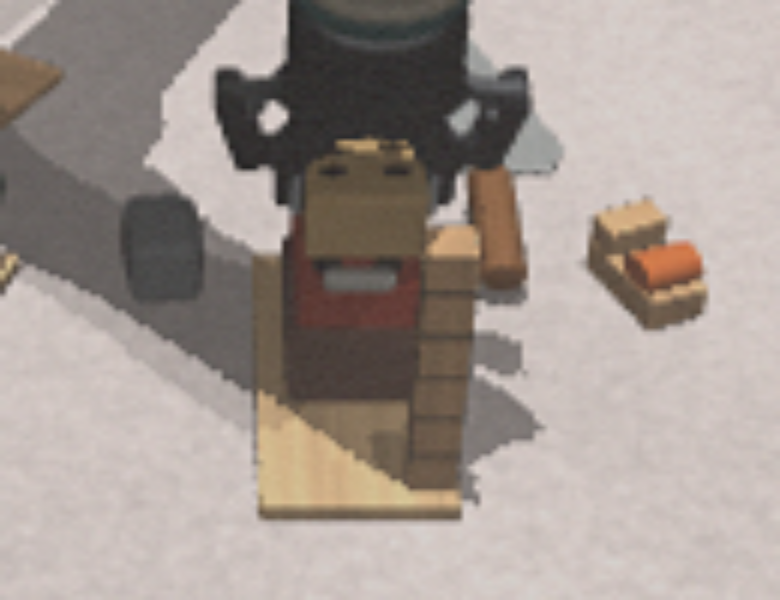

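Call:
{"name": "step_arm", "arguments": {
  "deltas": [
    [[0,-0.7,-1.5,-1.5,-0.003,0.003,0],[0,-0.6,-1.5,-1.5,0,0,0],[0,0,0,-2,0,0,0],[0,0,0,-2,0,0,0],[0,0,0,-1,0,0,0],[0,0,0,0,0,0,0]]
  ]
}}

```text
clock: 17.2
eef_pos: [532.2, 96.7, 99.7]
tool_rot: [3.141, -0.212, -2.959]
force: [-0.1, 0.3, -1.6]
width: 53.4
```

Call:
{"name": "step_arm", "arguments": {
  "deltas": [
    [[0,0,0,-0.7,0,0,0],[0,0,0,-0.7,0,0,0],[0,0,0,0,0,0,0]]
  ]
}}

```text
clock: 17.45
eef_pos: [532.3, 96.8, 98.5]
tool_rot: [3.141, -0.211, -2.959]
force: [-0.3, 0.0, -2.1]
width: 53.3
```

Call:
{"name": "step_arm", "arguments": {
  "deltas": [
    [[0,0,0,-0.6,0,0,0],[0,0,0,-0.6,0,0,0],[0,0,0,0,0,0,0]]
  ]
}}

```text
clock: 17.7
eef_pos: [532.4, 96.8, 97.5]
tool_rot: [3.141, -0.211, -2.959]
force: [-0.3, -1.1, -1.7]
width: 53.4
```

Call:
{"name": "step_arm", "arguments": {
  "deltas": [
    [[0,0,0,-0.6,0,0,0],[0,0,0,-0.4,0,0,0],[0,0,0,0,0,0,0]]
  ]
}}

```text
clock: 17.95
eef_pos: [532.4, 96.9, 97.4]
tool_rot: [-3.141, -0.211, -2.959]
force: [-0.8, -1.1, 6.3]
width: 53.1
```

Call:
{"name": "step_arm", "arguments": {
  "deltas": [
    [[0,0,0,-0.5,0,0,0],[0,0,0,-0.5,0,0,0],[0,0,0,0,0,0,0]]
  ]
}}

```text
clock: 18.2
eef_pos: [532.4, 96.8, 97.4]
tool_rot: [-3.141, -0.211, -2.959]
force: [-2.5, -1.7, 13.9]
width: 53.0
```

Call:
{"name": "step_arm", "arguments": {
  "deltas": [
    [[0,0,0,0,0,0,0],[0.7,0,0,0,0,0,0],[0.8,0,0,0,0,0,0],[1,0,0,0,0,0,0],[1,0,0,0,0,0,0],[1,0,0,0,0,0,0],[1,0,0,0,0,0,0],[1,0,0,0,0,0,0]]
  ]
}}

```text
clock: 18.87
eef_pos: [532.3, 96.8, 95.3]
tool_rot: [3.141, -0.211, -2.959]
force: [0.0, 0.4, -0.3]
width: 85.3
```

Call:
{"name": "step_arm", "arguments": {
  "deltas": [
    [[1,0,0,10,0,0,0],[1,0,0,20,0,0,0],[1,0,0,30,0,0,0],[1,0,0,35,0,0,0],[1,0,0,35,0,-0.05,0],[1,0,0,20,0,-0.08,0],[1,0,0,0,0,-0.08,0],[1,0,0,0,0,0,0],[1,0,0,0,0,0,0]]
  ]
}}

```text
clock: 19.62
eef_pos: [531.7, 96.2, 246.3]
tool_rot: [-3.102, -0.005, -2.962]
force: [-0.1, 0.0, -0.1]
width: 85.6
```

```bash
python3 - <<'E'
from h import *
st=ctrl.read_state();snap('wrist','w14');print(st['eef_pos'],st['force'],st['qpos'])
z=load('w14');C=wcloud(z);im=z['im'].astype(int)
r=(C[...,0]>470)&(C[...,0]<600)&(C[...,1]>60)&(C[...,1]<140)&(C[...,2]>102)&(C[...,2]<140)
f=fitface(C,im,r,1.2);print({k:(np.round(v,2)) for k,v in f.items()})
r=(C[...,0]>470)&(C[...,0]<600)&(C[...,1]>60)&(C[...,1]<140)&(C[...,2]>80)&(C[...,2]<95)&(im[...,0]>1.5*im[...,1])
f=fitface(C,im,r,1.2);print({k:(np.round(v,2)) for k,v in f.items()})
E
```

```text
[531.71969728  96.18200673 246.32067835] [-0.12686478  0.00419446 -0.12642378] [ 0.37532479  0.64797159 -1.01722468  1.79412576  0.65823763  1.0929787
  0.86100977]
{'n': array([-0.25, -0.05,  0.97]), 'tilt': np.float64(14.99), 'uphill': np.float64(10.63), 'center': array([532.45,  97.01, 120.44]), 'size': array([54.34, 76.65]), 'ang': np.float64(89.35), 'e1': array([0.95, 0.18, 0.26]), 'e2': array([-0.18,  0.98,  0.  ]), 'pct': array([[-37.34, -26.88],
       [ 37.53,  26.29]]), 'N': np.int64(4822), 'p': array([532.39,  97.32, 120.44])}
{'n': array([0.01, 0.  , 1.  ]), 'tilt': np.float64(0.61), 'uphill': np.float64(-179.4), 'center': array([493.01,  90.45,  86.69]), 'size': array([13.43, 55.16]), 'ang': np.float64(6.75), 'e1': array([-1.  , -0.01,  0.01]), 'e2': array([ 0.01, -1.  ,  0.  ]), 'pct': array([[ -8.71, -26.86],
       [  8.29,  27.69]]), 'N': np.int64(540), 'p': array([492.22,  90.91,  86.7 ])}
```

View pics/w14.png

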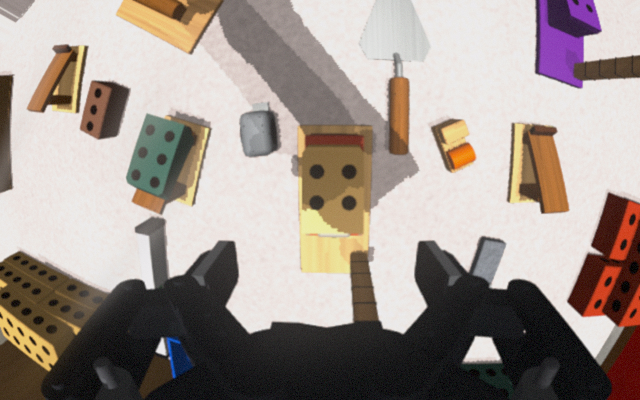

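```bash
python3 - <<'E'
from h import *
go([628,-118,245],toolR(-8.8,0))
E
```

```text
dpos [  95.5 -214.    -0.5] len 234.4 rot [ 0.039 -0.006 -0.332] deg 19.2
```

Call:
{"name": "step_arm", "arguments": {
  "deltas": [
    [[1,9,-20,0,0.004,-0.001,-0.033],[1,10,-24,0,0.004,-0.001,-0.033],[1,10,-24,0,0.004,-0.001,-0.033],[1,10,-24,0,0.004,-0.001,-0.033],[1,10,-24,0,0.004,-0.001,-0.033],[1,10,-24,0,0.004,-0.001,-0.033],[1,10,-24,0,0.004,0,-0.033],[1,10,-22,0,0.004,0,-0.033],[1,9,-18,0,0.004,0,-0.033],[1,7,-10,0,0.003,0,-0.033]]
  ]
}}

```text
clock: 20.5
eef_pos: [628.1, -121.5, 243.1]
tool_rot: [3.141, -0.002, 2.984]
force: [-0.5, 1.2, 0.3]
width: 85.1
```

Call:
{"name": "step_arm", "arguments": {
  "deltas": [
    [[1,0,0,0,0,0,0],[1,0,0,0,0,0,0],[1,0,0,0,0,0,0]]
  ]
}}

```text
clock: 20.75
eef_pos: [627.0, -115.8, 244.6]
tool_rot: [3.139, -0.0, 2.993]
force: [0.5, 0.6, 0.1]
width: 85.4
```

```bash
python3 - <<'E'
from h import *
st=ctrl.read_state();snap('wrist','w15');print(st['eef_pos'],st['force'],st['qpos'])
z=load('w15');C=wcloud(z);im=z['im'].astype(int)
r=(C[...,0]>480)&(C[...,0]<600)&(C[...,1]>-160)&(C[...,1]<-60)&(C[...,2]>50)&(C[...,2]<140)&(im[...,1]>im[...,0]*1.15)
f=fitface(C,im,r,1.2);print({k:(np.round(v,2)) for k,v in f.items()})
top=f['center'];psi=f['uphill'];R=toolR(psi,15);e1,e2,n=frame(psi,15);g=top-25*n;print(g);go(g+90*n,R);go(g,R)
E
```

```text
[ 626.99386225 -115.79910914  244.56148986] [0.45131167 0.59875669 0.07590542] [ 0.64503754  0.75820023 -0.926267    1.53128     0.63544738  1.17568508
  1.02225122]
{'n': array([-0.26,  0.04,  0.97]), 'tilt': np.float64(15.19), 'uphill': np.float64(-8.31), 'center': array([ 538.83, -108.92,   78.08]), 'size': array([53.39, 84.88]), 'ang': np.float64(89.87), 'e1': array([ 0.95, -0.14,  0.26]), 'e2': array([ 0.14,  0.99, -0.  ]), 'pct': array([[-42.49, -26.3 ],
       [ 40.21,  26.09]]), 'N': np.int64(3265), 'p': array([ 540.25, -108.68,   78.45])}
[ 545.2280375  -109.85542504   53.93271838]
dpos [-104.8    9.  -104. ] len 147.9 rot [-0.04  -0.258  0.003] deg 15.0
dpos [ -81.7    5.7 -191. ] len 207.8 rot [-0.04  -0.258  0.003] deg 15.0
```

View pics/w15.png

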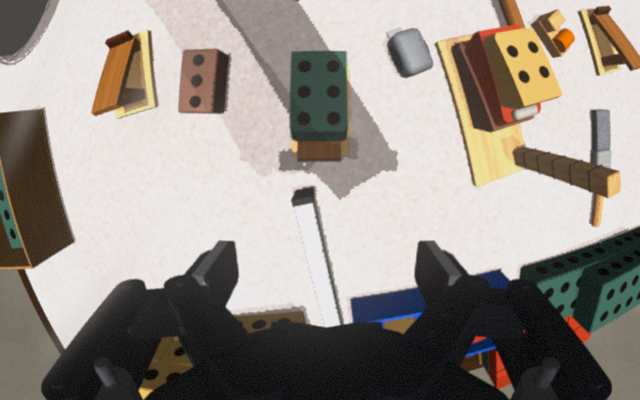

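Call:
{"name": "step_arm", "arguments": {
  "deltas": [
    [[1,-13,1,-10,-0.005,-0.032,0],[1,-13,1,-12,-0.005,-0.032,0],[1,-13,1,-13,-0.005,-0.032,0],[1,-13,1,-14,-0.005,-0.032,0],[1,-13,1,-14,-0.005,-0.032,0],[1,-13,1,-14,-0.005,-0.033,0],[1,-13,1,-14,-0.005,-0.033,0],[1,-13,2,-13,-0.005,-0.032,0.003],[1,0,0,0,0,0,0],[1,0,0,0,0,0,0]]
  ]
}}

```text
clock: 21.63
eef_pos: [522.0, -107.2, 141.3]
tool_rot: [-3.14, 0.261, 2.997]
force: [0.6, 1.2, -0.3]
width: 85.9
```

```bash
python3 - <<'E'
from h import *
st=ctrl.read_state();snap('wrist','w16');print(st['eef_pos'],st['qpos'])
z=load('w16');C=wcloud(z);im=z['im'].astype(int)
r=(C[...,0]>480)&(C[...,0]<600)&(C[...,1]>-160)&(C[...,1]<-60)&(C[...,2]>50)&(C[...,2]<140)&(im[...,1]>im[...,0]*1.15)
f=fitface(C,im,r,1.2);print({k:(np.round(v,2)) for k,v in f.items()})
top=np.array([538.8,-108.9,78.1]);psi=-8.3;R=toolR(psi,15);e1,e2,n=frame(psi,15);g=top-25*n;go(g,R,st)
E
```

```text
[ 521.95711083 -107.19409448  141.25128032] [ 0.61463055  0.61103385 -0.6755332   2.16401172  1.11915814  0.42963507
  0.48268076]
{'n': array([-0.26,  0.04,  0.96]), 'tilt': np.float64(15.24), 'uphill': np.float64(-8.17), 'center': array([ 539.99, -108.6 ,   78.55]), 'size': array([54.31, 84.38]), 'ang': np.float64(89.63), 'e1': array([ 0.96, -0.14,  0.26]), 'e2': array([0.14, 0.99, 0.  ]), 'pct': array([[-38.59, -26.6 ],
       [ 44.01,  26.71]]), 'N': np.int64(7067), 'p': array([ 537.11, -108.27,   77.76])}
dpos [ 23.2  -2.6 -87.3] len 90.4 rot [ 0.002 -0.001 -0.   ] deg 0.1
```

View pics/w16.png

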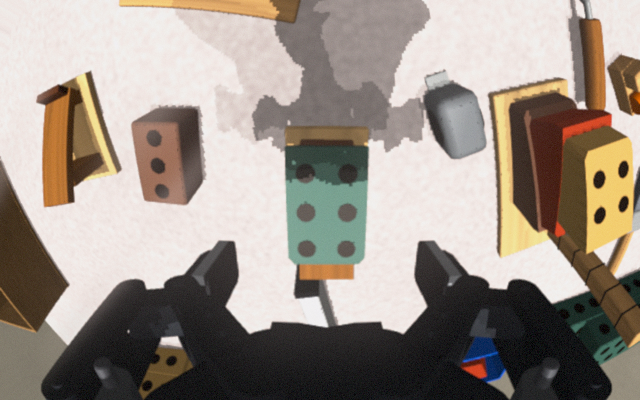

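Call:
{"name": "step_arm", "arguments": {
  "deltas": [
    [[1,4,0,-15,0,0,0],[1,5,-0.5,-19,0,0,0],[1,5,-0.5,-19,0,0,0],[1,5,-0.5,-18,0,0,0],[1,4.5,-0.6,-16,0,0,0],[1,0,0,0,0,0,0],[0.5,0,0,0,0,0,0],[0,0,0,0,0,0,0],[0,0,0,0,0,0,0],[0,0,0,0,0,0,0]]
  ]
}}

```text
clock: 22.52
eef_pos: [547.7, -110.5, 55.9]
tool_rot: [-3.141, 0.266, 2.993]
force: [-0.3, 1.2, 4.0]
width: 54.0
```

Call:
{"name": "step_arm", "arguments": {
  "deltas": [
    [[0,0,0,0,0,0,0],[0,0,0,0,0,0,0],[0,0,0,0,0,0,0]]
  ]
}}

```text
clock: 22.77
eef_pos: [547.7, -110.5, 55.9]
tool_rot: [-3.141, 0.266, 2.993]
force: [-2.0, -0.4, 7.0]
width: 54.1
```

Call:
{"name": "step_arm", "arguments": {
  "deltas": [
    [[0,0,0,5,0,0,0],[0,0,0,12,0,0,0],[0,0,0,22,0,0,0],[0,0,0,30,0,0,0],[0,0,0,35,0,0,0],[0,0,0,35,0,0,0],[0,0,0,30,0,0,0],[0,0,0,12,0,0,0],[0,0,0,0,0,0,0]]
  ]
}}

```text
clock: 23.52
eef_pos: [548.2, -110.6, 238.7]
tool_rot: [-3.141, 0.269, 2.993]
force: [1.1, -0.1, -2.7]
width: 54.2
```

```bash
python3 - <<'E'
from h import *
st=ctrl.read_state();snap('wrist','w17');print(st['eef_pos'],st['width'],st['force'],st['qpos'])
go(pier(-8,0,225),toolR(PY,0),st)
z=load('w17');T,m=tooltips(z,st);im=z['im'].astype(int)
m=(abs(T[...,1])<26)&(T[...,2]<30)&(T[...,2]>-45)&(T[...,0]<80)&(T[...,0]>8)
f=fitface(T*[1,1,-1],im,m,1.2);print({k:(np.round(v,2)) for k,v in f.items()})
E
```

```text
[ 548.22082867 -110.55015774  238.73263709] 54.20804254855726 [ 1.06205179 -0.05628467 -2.68687435] [ 0.76287438  0.5160416  -0.88641546  2.0050971   0.76391094  0.64991922
  0.83289048]
dpos [-13.3 208.  -13.7] len 208.9 rot [-0.004  0.27   0.328] deg 24.4
{'n': array([-0., -0.,  1.]), 'tilt': np.float64(0.29), 'uphill': np.float64(11.15), 'center': array([28.08, -0.  , 22.09]), 'size': array([51.99, 40.15]), 'ang': np.float64(78.87), 'e1': array([0.98, 0.19, 0.01]), 'e2': array([-0.19,  0.98,  0.  ]), 'pct': array([[-23.34, -27.35],
       [ 21.79,  27.43]]), 'N': np.int64(12654), 'p': array([28.92,  0.06, 22.1 ])}
```

View pics/w17.png

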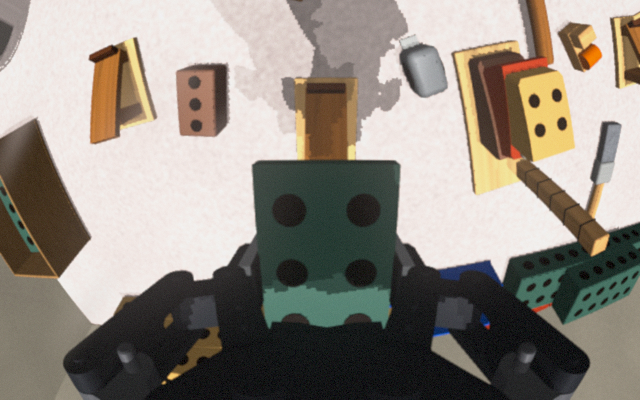

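Call:
{"name": "step_arm", "arguments": {
  "deltas": [
    [[0,-1.8,15,0,0,0.027,0.033],[0,-1.8,22,0,0,0.027,0.033],[0,-1.8,25,0,0,0.027,0.033],[0,-1.8,25,0,0,0.027,0.033],[0,-1.8,25,0,-0.001,0.027,0.033],[0,-1.8,25,0,-0.001,0.027,0.033],[0,-1.8,25,0,-0.001,0.027,0.033],[0,-1.8,20,0,-0.001,0.027,0.033],[0,-1.8,15,0,0,0.027,0.032],[0,-2,10,0,0,0.027,0.032]]
  ]
}}

```text
clock: 24.4
eef_pos: [527.3, 98.4, 233.6]
tool_rot: [3.141, -0.01, -2.955]
force: [1.6, 0.6, -2.8]
width: 54.5
```

Call:
{"name": "step_arm", "arguments": {
  "deltas": [
    [[0,0,0,0,0,0,0],[0,0,0,0,0,0,0],[0,0,0,0,0,0,0]]
  ]
}}

```text
clock: 24.65
eef_pos: [528.0, 95.2, 234.1]
tool_rot: [-3.141, -0.008, -2.961]
force: [-0.2, -0.7, -3.4]
width: 54.2
```

```bash
python3 - <<'E'
from h import *
st=ctrl.read_state();snap('wrist','w18');print(st['eef_pos'],st['width'],st['force'],st['qpos'])
go(pier(-13,0,145),toolR(PY,0),st)
z=load('w18');T,m=tooltips(z,st);im=z['im'].astype(int)
m=(abs(T[...,1])<26)&(T[...,2]<30)&(T[...,2]>-45)&(T[...,0]<80)&(T[...,0]>8)
f=fitface(T*[1,1,-1],im,m,1.2);print({k:(np.round(v,2)) for k,v in f.items()})
E
```

```text
[528.01015297  95.24942827 234.12390303] 54.199098551135606 [-0.15825569 -0.74979587 -3.37470405] [ 0.38932613  0.65149043 -0.99415922  1.81684214  0.62969506  1.03725752
  0.8959829 ]
dpos [  2.    1.3 -89.1] len 89.2 rot [ 0.002 -0.007  0.001] deg 0.5
{'n': array([-0., -0.,  1.]), 'tilt': np.float64(0.09), 'uphill': np.float64(43.6), 'center': array([27.04,  0.  , 24.55]), 'size': array([51.99, 38.07]), 'ang': np.float64(46.39), 'e1': array([0.72, 0.69, 0.  ]), 'e2': array([-0.69,  0.72,  0.  ]), 'pct': array([[-28.96, -28.2 ],
       [ 27.95,  29.07]]), 'N': np.int64(12112), 'p': array([27.84,  0.09, 24.55])}
```

Call:
{"name": "step_arm", "arguments": {
  "deltas": [
    [[0,1,0.7,-10,0.002,-0.007,0.001],[0,0.5,0.6,-18,0,0,0],[0,0,0,-20,0,0,0],[0,0,0,-16,0,0,0],[0,0,0,-12,0,0,0],[0,0,0,-6,0,0,0],[0,0,0,-4,0,0,0],[0,0,0,-3,0,0,0],[0,0,0,0,0,0,0],[0,0,0,0,0,0,0]]
  ]
}}

```text
clock: 25.53
eef_pos: [530.6, 98.1, 146.9]
tool_rot: [3.14, 0.002, -2.959]
force: [0.9, 0.2, -2.1]
width: 54.1
```

```bash
python3 - <<'E'
from h import *
st=ctrl.read_state();snap('side','s19');print(st['eef_pos'],st['width'],st['force'])
go(pier(-13,0,133),toolR(PY,0),st)
im=load('s19')['im'];cv2.imwrite('pics/s19c.png',cv2.resize(im[130:260,210:350,::-1],None,fx=5,fy=4.6))
E
```

```text
[530.56918919  98.09374731 146.94675968] 54.13055179019654 [ 0.92438328  0.16998971 -2.11858921]
dpos [ -0.6  -1.5 -13.9] len 14.0 rot [-0.002  0.002 -0.001] deg 0.2
```

View pics/s19c.png

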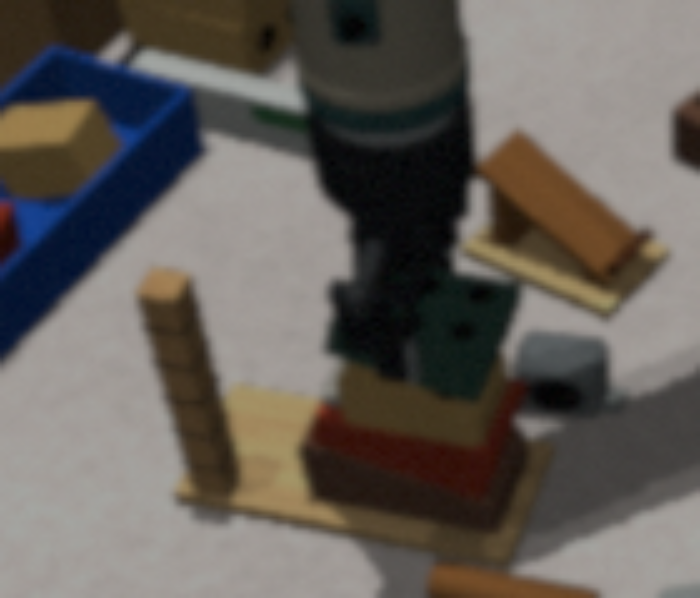

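Call:
{"name": "step_arm", "arguments": {
  "deltas": [
    [[0,-0.3,-0.8,-2,-0.002,0.002,-0.001],[0,-0.3,-0.7,-2,0,0,0],[0,0,0,-2,0,0,0],[0,0,0,-2,0,0,0],[0,0,0,-1.5,0,0,0],[0,0,0,0,0,0,0]]
  ]
}}

```text
clock: 26.08
eef_pos: [529.3, 96.4, 136.5]
tool_rot: [-3.141, -0.002, -2.96]
force: [-0.4, 0.3, -2.8]
width: 53.9
```

Call:
{"name": "step_arm", "arguments": {
  "deltas": [
    [[0,0,0,-1,0,0,0],[0,0,0,-1,0,0,0],[0,0,0,0,0,0,0]]
  ]
}}

```text
clock: 26.33
eef_pos: [529.5, 96.4, 134.7]
tool_rot: [-3.141, -0.001, -2.96]
force: [-0.4, -0.2, -2.6]
width: 54.1
```

Call:
{"name": "step_arm", "arguments": {
  "deltas": [
    [[0,0,0,-0.6,0,0,0],[0,0,0,-0.6,0,0,0],[0,0,0,0,0,0,0]]
  ]
}}

```text
clock: 26.58
eef_pos: [529.5, 96.4, 133.6]
tool_rot: [-3.141, -0.001, -2.96]
force: [-0.5, 0.3, -3.4]
width: 54.3
```

Call:
{"name": "step_arm", "arguments": {
  "deltas": [
    [[0,0,0,-0.6,0,0,0],[0,0,0,-0.4,0,0,0],[0,0,0,0,0,0,0]]
  ]
}}

```text
clock: 26.83
eef_pos: [529.5, 96.4, 132.6]
tool_rot: [-3.141, -0.001, -2.96]
force: [0.2, 0.5, -2.9]
width: 54.1
```

Call:
{"name": "step_arm", "arguments": {
  "deltas": [
    [[0,0,0,-0.5,0,0,0],[0,0,0,-0.5,0,0,0],[0,0,0,0,0,0,0]]
  ]
}}

```text
clock: 27.08
eef_pos: [529.5, 96.4, 131.6]
tool_rot: [-3.141, -0.001, -2.96]
force: [0.0, 0.1, -2.4]
width: 54.2
```

Call:
{"name": "step_arm", "arguments": {
  "deltas": [
    [[0,0,0,-0.5,0,0,0],[0,0,0,-0.4,0,0,0],[0,0,0,0,0,0,0]]
  ]
}}

```text
clock: 27.33
eef_pos: [529.5, 96.4, 130.7]
tool_rot: [-3.141, -0.001, -2.96]
force: [-0.2, -0.1, -1.9]
width: 54.0
```

Call:
{"name": "step_arm", "arguments": {
  "deltas": [
    [[0,0,0,-0.5,0,0,0],[0,0,0,-0.3,0,0,0],[0,0,0,0,0,0,0]]
  ]
}}

```text
clock: 27.58
eef_pos: [529.6, 96.5, 130.3]
tool_rot: [-3.141, -0.001, -2.96]
force: [-0.5, -0.8, 0.7]
width: 54.2
```

Call:
{"name": "step_arm", "arguments": {
  "deltas": [
    [[0,0,0,-0.4,0,0,0],[0,0,0,-0.4,0,0,0],[0,0,0,0,0,0,0]]
  ]
}}

```text
clock: 27.83
eef_pos: [529.6, 96.5, 130.2]
tool_rot: [-3.14, -0.0, -2.96]
force: [-3.7, -2.6, 8.2]
width: 54.4
```

Call:
{"name": "step_arm", "arguments": {
  "deltas": [
    [[0,0,0,0,0,0,0],[0.7,0,0,0,0,0,0],[0.8,0,0,0,0,0,0],[1,0,0,0,0,0,0],[1,0,0,0,0,0,0],[1,0,0,0,0,0,0],[1,0,0,0,0,0,0],[1,0,0,0,0,0,0]]
  ]
}}

```text
clock: 28.5
eef_pos: [529.6, 96.5, 129.1]
tool_rot: [-3.141, -0.001, -2.96]
force: [-0.1, -0.2, 0.4]
width: 85.6
```

Call:
{"name": "step_arm", "arguments": {
  "deltas": [
    [[1,0,0,8,0,0,0],[1,0,0,16,0,0,0],[1,0,0,24,0,0,0],[1,0,0,30,0,0,0],[1,0,0,30,0,0,0],[1,0,0,24,0,0,0],[1,0,0,0,0,0,0],[1,0,0,0,0,0,0]]
  ]
}}

```text
clock: 29.17
eef_pos: [530.2, 96.8, 262.9]
tool_rot: [-3.141, 0.002, -2.96]
force: [-0.1, -1.1, -0.2]
width: 85.8
```

```bash
python3 - <<'E'
from h import *
st=ctrl.read_state();snap('wrist','w20');snap('side','s20');snap('scene','c20');print(st['clock'],st['eef_pos'],st['force'])
z=load('w20');C=wcloud(z);im=z['im'].astype(int)
r=(C[...,0]>470)&(C[...,0]<600)&(C[...,1]>50)&(C[...,1]<145)&(C[...,2]>140)&(C[...,2]<165)
f=fitface(C,im,r,1.2);print({k:(np.round(v,2)) for k,v in f.items()})
im=load('s20')['im'];cv2.imwrite('pics/s20c.png',cv2.resize(im[130:260,210:350,::-1],None,fx=5,fy=4.6))
E
```

```text
29.1667 [530.22103393  96.7658224  262.90402662] [-0.07870527 -1.06854756 -0.15575536]
{'n': array([0., 0., 1.]), 'tilt': np.float64(0.05), 'uphill': np.float64(-161.15), 'center': array([525.06,  95.37, 153.12]), 'size': array([55.44, 84.31]), 'ang': np.float64(81.62), 'e1': array([-0.95, -0.32,  0.  ]), 'e2': array([ 0.32, -0.95, -0.  ]), 'pct': array([[-44.23, -30.4 ],
       [ 41.36,  30.44]]), 'N': np.int64(6222), 'p': array([523.27,  95.05, 153.12])}
```

View pics/s20c.png

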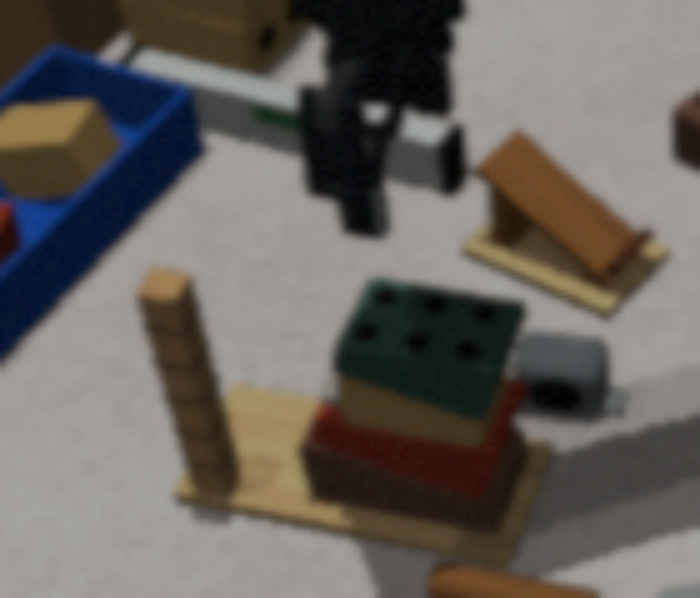

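View pics/w20.png

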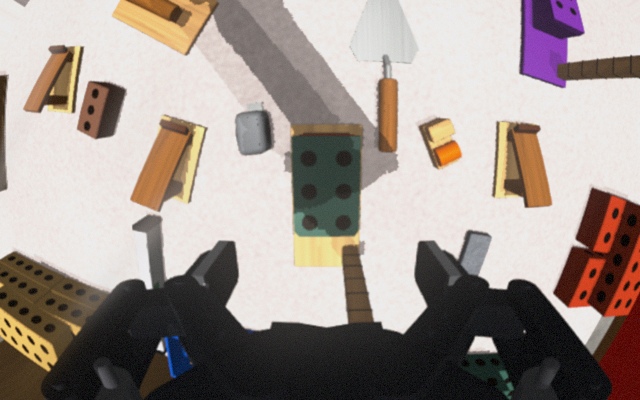

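View pics/c20.png

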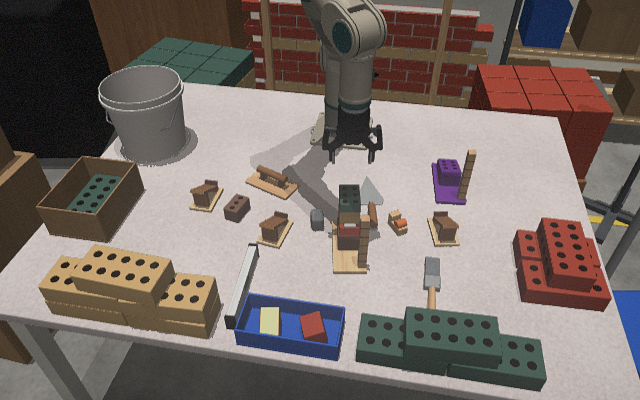

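The stack is standing and level, the gripper is clear and the bystanders look unmoved, so I'm handing in.

```bash
python3 -c "
from cell import ctrl
print(ctrl.finish_job(), ctrl.read_state()['clock'])"
```

```text
the job is handed in; nothing more can be done
the job is handed in; nothing more can be done
```

I stacked the red, buff and green offcuts on the brown pier in that order. Each was lowered in small steps until the force reading showed contact, then released. The job went in at about 29 s of the 72 s allowed, and no verdict was reported.

Last wrist-camera checks, all in the pier's frame:

| Piece | Tilt | Middle along pier x | When measured |
|---|---|---|---|
| Red | top 0.1° off level | about -3 mm | just after it was released; re-read only as a partial patch once buff was on (0.6°) |
| Buff | top slope 15.0°, so its underside is level | about -10.5 mm | just after it was released, not after green went on |
| Green | top 0.05° off level | about -14 mm (limit 22 mm) | final check |

- **Sideways:** all three middles are within about 0.5 mm of the pier's centreline.
- **Mortar lump:** buff clears the lump on red by an estimated 4–5 mm.
- **Green's height:** the final reading puts its middle about 85 mm above the pier point, against a band of 77–103 mm.
- **Bystanders:** they looked unmoved in the final scene and wrist pictures. I judged that by eye, not by measuring.

**What disagreed or failed:**
- The wrist depth readings of where each held piece sat in the gripper differed by 2–3 mm between views.
- The top heights measured after release came out 1–2 mm lower than worked out beforehand.
- The arm hit a wrist joint limit at the 30° lean I first planned for grasping buff. I took it at 18° instead and placed it with the tool leaning 12° the other way.

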